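# Drain the sample capsules and close the beakers

### The arm

A 6-joint arm with a two-finger parallel gripper is mounted at the origin on the work surface. World frame = base frame: x ahead of the robot, y to its left, z up, the work surface at z = 0. Lengths are in mm, angles in rad, forces in N, time in s.
With the tool pointing down it reaches from about 400 to 825 mm from the base axis. Payload 7 kg.
Tool frame: the origin (TCP) lies where the fingers leave the gripper's body, on its centre line; the fingertips stand 66 mm ahead of it and the grasp point (between the pads) lies 47 mm ahead of it (env.tip_reach is the distance from the TCP to the fingertips, in mm); z points along the fingers, y is the line along which they close (so a half turn about z gives the same grasp; the last joint's range is limited). The gripper opens to 88 mm and grips with 3 to 60 N. Pads are 19 mm wide; open, the fingers measure 130 mm over their backs; the gripper's body (78 mm by 193 mm) begins 47 mm behind the grasp point.
Start: joints at [-0.871, 0.359, 0.012, 0, -1.224, -0.288], TCP at [270.147, -618.56, 292.161] pointing down, gripper open.
Joint ranges: [-3.07, 3.07], [-1.43, 2.12], [-1.02, 1.25], [-3.03, 1.67], [-3.05, -0], [-3.03, 3.03]. Speed limits (rad/s): [2.39, 2.39, 3.01, 3.14, 3.14, 3.14].

### API

Orientations are given as a rotation vector (axis times angle).
In Python, from cell import env, cams, spotter gives the robot as it stands.
- The arm moves only by the tool apply_moves, never from a script. Its argument "commands" is a list of rows, each an object with "jaw": the closure, from 0 (fully open) to 1 (shut); "linear": the shift along the tool's x, y, z in cm, a list of three; "roll": the turn about the tool's z in degrees. In form: [{"jaw": jaw, "linear": [dx, dy, dz], "roll": roll}, ...]. A call has 1 to 12 rows; each row shifts and turns the commanded pose from where the row before left it, along the tool's axes as they then stand; what a row does not reach is not made up. A row lasts 1/8 s, in which the tool goes at most 62.5 mm and 10.7 degrees, less where a joint would pass 70% of its speed; a pose out of reach is approached as far as the arm can. A call is refused whole if a number of a shift passes 6.25 or a number of a turn 10.7, either way. A call with a gripper value outside its range is refused whole. The fingers move at their own pace and stop on an object; "grip_force" is the grip in N (left out, the last holds). Time passes only in rows, so rows that do not move let the fingers close. It gives the time, the measured TCP pose, the force, the opening and the grip force at its end, in the units of the state.
- env.observe(): the state, without advancing time (a new reading comes with each control period).
- cams.camera(name): name is "scene" or "top"; returns (picture, depth): 400x640x3 uint8, red, green, blue; 400x640 float32, mm along the optical axis (not along the pixel's ray), 0 where there is no reading.
- cams.camera_info(name): a dict with "fx", "fy", "cx", "cy" (pixels), "k1" (the pictures are not rectified: a ray, as slopes to the right and down, at radius r is drawn at 1 + k1 r^2 times it, then the intrinsics apply), "eye" and "orientation" of the camera in the world. Camera axes: x right, y down, z forward; pixel columns grow to the right and rows downward; lengths in mm; the calibration is good to about 2 mm. A picture is of the moment at which its call begins. camera_info takes no time and is no camera call.
- env.sign_off(): hands the job in; it is judged then, once.
Trained networks look in the newest picture that a camera, given by its name, has taken for a name from the list of things; names that differ only in an ending like _2 or _b are one class to them, and where a whole thing is asked for, a point or a joint stands for the part that bears it (a point fixed in the world has none). Each returns a list of dicts, best first, with "confidence" (0 to 1); they miss things now and then, are a little off and sometimes report something else, mostly with a low value. They report only what shows in the picture. A call takes as long as a camera call. They do not tell look-alikes from the thing itself.
- spotter.look_for(camera, target): "uv" ([column, row] in pixels, amid what is visible of it).
- spotter.mark_of(camera, target): "uv" ([column, row] in pixels: a listed point, or the origin of a listed thing).
The state is a dict: "time_s": time; "joint_pos": joint angles; "qd": joint speeds; "effort": joint torques, N m; "position": TCP position; "orientation": TCP orientation; "ft_force": force on the tool from outside, world axes, zero at the start; "moment": the same for the moment, N m; "gripper_width": finger opening in mm; "finger_force": force on a finger pad.
Only numpy, scipy, OpenCV 4.12 (cv2) and the standard library are available. Lean on these libraries where they do the work, as an engineer would, in place of code of your own. Each camera call takes 0.05 s, during which the arm holds its last target. There are 200 camera calls.

### The job

The soak is over: lift each sample capsule out of its beaker and snap its sprung hook onto an eye of the drying rack, one to an eye, so that it hangs freely there with the gate shut. Cover the blue, green and orange-banded beakers (the black-banded rinse beaker has no cover), each with the cover of its own colour, seated level with its plug in the bore. Do not tip a beaker and leave the bottles, jars, vial and spatula alone.

Things in the scene. Friction and masses are not known exactly. Their poses are not given: they have to be found in the camera images.
- beaker_a: white ceramic beaker with a broad blue band, loose, 0.45 kg, 80 mm tall, outer diameter 72, wall 4 (bore 64), floor 5 thick; origin at the centre of its underside, z up
- cover_a: blue plastic cover for the blue-banded beaker, 0.09 kg: flange 82 in diameter, 6 thick; under it a chamfered plug 57 in diameter, 8 deep, that drops into the bore; on it a black knob 20 in diameter. Origin: centre of the plug's underside, z up: flange z 8 to 14, knob z 14 to 36 mm. Starts on the bench. Seated, its origin is 72 mm above the beaker's
- beaker_b: white ceramic beaker with a broad green band, loose, 0.45 kg, 80 mm tall, outer diameter 72, wall 4 (bore 64), floor 5 thick; origin at the centre of its underside, z up
- cover_b: green plastic cover for the green-banded beaker, 0.09 kg: flange 82 in diameter, 6 thick; under it a chamfered plug 57 in diameter, 8 deep, that drops into the bore; on it a black knob 20 in diameter. Origin: centre of the plug's underside, z up: flange z 8 to 14, knob z 14 to 36 mm. Starts on the bench. Seated, its origin is 72 mm above the beaker's
- beaker_c: white ceramic beaker with a broad orange band, loose, 0.45 kg, 80 mm tall, outer diameter 72, wall 4 (bore 64), floor 5 thick; origin at the centre of its underside, z up
- cover_c: orange plastic cover for the orange-banded beaker, 0.09 kg: flange 82 in diameter, 6 thick; under it a chamfered plug 57 in diameter, 8 deep, that drops into the bore; on it a black knob 20 in diameter. Origin: centre of the plug's underside, z up: flange z 8 to 14, knob z 14 to 36 mm. Starts on the bench. Seated, its origin is 72 mm above the beaker's
- beaker_d: rinse beaker, same make and size, with a broad black band; it has no cover. Origin at the centre of its underside
- capsule_1: steel sample capsule, snap hook fixed on top, 0.2 kg, 138 mm tall; may be absent. Starts upright on a beaker's floor. Origin: centre of underside, z up. Capsule 38 in diameter, 44 tall; above it the hook, in the x-z plane, gate on +x; on top a red grip tab, 26 along x, 12 thick along y, z 108 to 138. When it hangs, the eye's bar axis crosses the point x 0, z 99.4 mm
- gate_1 (a joint): sprung brass gate of capsule_1's hook. Hook, capsule frame, mm: 7 mm bar, spine x -18, roof peak underside x 0 z 103, nose x 18 down to z 95. Gate: 6 mm pin from its hinge (x 18, z 52) up to the nose, upper end swings to -x; 0 = shut, at most 0.8 rad; 2 to 4 N opens it. A bar pressed on it from +x at z 77 to 88 opens it; it snaps shut under the bar once that lies up in the roof
- capsule_2: steel sample capsule, snap hook fixed on top, 0.2 kg, 138 mm tall; may be absent. Starts upright on a beaker's floor. Origin: centre of underside, z up. Capsule 38 in diameter, 44 tall; above it the hook, in the x-z plane, gate on +x; on top a red grip tab, 26 along x, 12 thick along y, z 108 to 138. When it hangs, the eye's bar axis crosses the point x 0, z 99.4 mm
- gate_2 (a joint): sprung brass gate of capsule_2's hook. Hook, capsule frame, mm: 7 mm bar, spine x -18, roof peak underside x 0 z 103, nose x 18 down to z 95. Gate: 6 mm pin from its hinge (x 18, z 52) up to the nose, upper end swings to -x; 0 = shut, at most 0.8 rad; 2 to 4 N opens it. A bar pressed on it from +x at z 77 to 88 opens it; it snaps shut under the bar once that lies up in the roof
- capsule_3: steel sample capsule, snap hook fixed on top, 0.2 kg, 138 mm tall; may be absent. Starts upright on a beaker's floor. Origin: centre of underside, z up. Capsule 38 in diameter, 44 tall; above it the hook, in the x-z plane, gate on +x; on top a red grip tab, 26 along x, 12 thick along y, z 108 to 138. When it hangs, the eye's bar axis crosses the point x 0, z 99.4 mm
- gate_3 (a joint): sprung brass gate of capsule_3's hook. Hook, capsule frame, mm: 7 mm bar, spine x -18, roof peak underside x 0 z 103, nose x 18 down to z 95. Gate: 6 mm pin from its hinge (x 18, z 52) up to the nose, upper end swings to -x; 0 = shut, at most 0.8 rad; 2 to 4 N opens it. A bar pressed on it from +x at z 77 to 88 opens it; it snaps shut under the bar once that lies up in the roof
- capsule_4: steel sample capsule, snap hook fixed on top, 0.2 kg, 138 mm tall; may be absent. Starts upright on a beaker's floor. Origin: centre of underside, z up. Capsule 38 in diameter, 44 tall; above it the hook, in the x-z plane, gate on +x; on top a red grip tab, 26 along x, 12 thick along y, z 108 to 138. When it hangs, the eye's bar axis crosses the point x 0, z 99.4 mm
- gate_4 (a joint): sprung brass gate of capsule_4's hook. Hook, capsule frame, mm: 7 mm bar, spine x -18, roof peak underside x 0 z 103, nose x 18 down to z 95. Gate: 6 mm pin from its hinge (x 18, z 52) up to the nose, upper end swings to -x; 0 = shut, at most 0.8 rad; 2 to 4 N opens it. A bar pressed on it from +x at z 77 to 88 opens it; it snaps shut under the bar once that lies up in the roof
- eye_1 (a point): middle of the top bar of eye 1 of the fixed drying rack: x level and square to the bar, pointing away from the robot, y along the bar, z up. The eye is a steel arch of 6 mm bar, 64 mm clear between its legs, open in front and behind, bar axis 122 mm above the bench. Four eyes stand 100 mm apart along y on a grey base plate 100 by 400 by 10 mm, farther out than the beakers
- eye_2 (a point): middle of the top bar of eye 2 of the fixed drying rack: x level and square to the bar, pointing away from the robot, y along the bar, z up. The eye is a steel arch of 6 mm bar, 64 mm clear between its legs, open in front and behind, bar axis 122 mm above the bench. Four eyes stand 100 mm apart along y on a grey base plate 100 by 400 by 10 mm, farther out than the beakers
- eye_3 (a point): middle of the top bar of eye 3 of the fixed drying rack: x level and square to the bar, pointing away from the robot, y along the bar, z up. The eye is a steel arch of 6 mm bar, 64 mm clear between its legs, open in front and behind, bar axis 122 mm above the bench. Four eyes stand 100 mm apart along y on a grey base plate 100 by 400 by 10 mm, farther out than the beakers
- eye_4 (a point): middle of the top bar of eye 4 of the fixed drying rack: x level and square to the bar, pointing away from the robot, y along the bar, z up. The eye is a steel arch of 6 mm bar, 64 mm clear between its legs, open in front and behind, bar axis 122 mm above the bench. Four eyes stand 100 mm apart along y on a grey base plate 100 by 400 by 10 mm, farther out than the beakers
- amber_bottle: amber bottle with black cap, 52 in diameter, 115 tall; bystander, leave alone; origin at the centre of its underside
- white_jar: white jar, 60 in diameter, 75 tall; bystander, leave alone; origin at the centre of its underside
- vial: small green vial, 28 in diameter, 50 tall; bystander, leave alone; origin at the centre of its underside
- small_jar: white jar with blue cap, 44 in diameter, 55 tall; bystander, leave alone; origin at the centre of its underside
- spatula: spatula, 170 long, lying; bystander, leave alone; origin at the centre of its underside
Mind the look-alikes: they are no part of the job. Leave any red look-alike of the cover_a alone.

How it is judged (in metres and radians):
At the end, for the whole second after the job is handed in: Each capsule present hangs still on an eye: the eye point lies within 8 mm (x), 28 mm (y) and 7 mm (z) of the capsule's point x 0, z 99.4 mm, gate below 0.1 rad, tilt below 0.2. Each upright beaker bears its colour's cover: centred to 6 mm, origin 69 to 75.5 mm above the beaker's, level to 0.06 rad (((x of eye_1 in the frame of capsule_1 between -0.008 and 0.008 m and y of eye_1 in the frame of capsule_1 between -0.028 and 0.028 m and z of eye_1 in the frame of capsule_1 between 0.0925 and 0.1065 m) or (x of eye_2 in the frame of capsule_1 between -0.008 and 0.008 m and y of eye_2 in the frame of capsule_1 between -0.028 and 0.028 m and z of eye_2 in the frame of capsule_1 between 0.0925 and 0.1065 m) or (x of eye_3 in the frame of capsule_1 between -0.008 and 0.008 m and y of eye_3 in the frame of capsule_1 between -0.028 and 0.028 m and z of eye_3 in the frame of capsule_1 between 0.0925 and 0.1065 m) or (x of eye_4 in the frame of capsule_1 between -0.008 and 0.008 m and y of eye_4 in the frame of capsule_1 between -0.028 and 0.028 m and z of eye_4 in the frame of capsule_1 between 0.0925 and 0.1065 m)) and value of joint each of gate_1, gate_2, gate_3, gate_4 below 0.1 rad and angle between each of capsule_1, capsule_2, capsule_3, capsule_4's own z axis and vertical below 0.2 rad and linear speed of each of capsule_1, capsule_2, capsule_3, capsule_4 below 0.05 m/s and ((x of eye_1 in the frame of capsule_2 between -0.008 and 0.008 m and y of eye_1 in the frame of capsule_2 between -0.028 and 0.028 m and z of eye_1 in the frame of capsule_2 between 0.0925 and 0.1065 m) or (x of eye_2 in the frame of capsule_2 between -0.008 and 0.008 m and y of eye_2 in the frame of capsule_2 between -0.028 and 0.028 m and z of eye_2 in the frame of capsule_2 between 0.0925 and 0.1065 m) or (x of eye_3 in the frame of capsule_2 between -0.008 and 0.008 m and y of eye_3 in the frame of capsule_2 between -0.028 and 0.028 m and z of eye_3 in the frame of capsule_2 between 0.0925 and 0.1065 m) or (x of eye_4 in the frame of capsule_2 between -0.008 and 0.008 m and y of eye_4 in the frame of capsule_2 between -0.028 and 0.028 m and z of eye_4 in the frame of capsule_2 between 0.0925 and 0.1065 m)) and ((x of eye_1 in the frame of capsule_3 between -0.008 and 0.008 m and y of eye_1 in the frame of capsule_3 between -0.028 and 0.028 m and z of eye_1 in the frame of capsule_3 between 0.0925 and 0.1065 m) or (x of eye_2 in the frame of capsule_3 between -0.008 and 0.008 m and y of eye_2 in the frame of capsule_3 between -0.028 and 0.028 m and z of eye_2 in the frame of capsule_3 between 0.0925 and 0.1065 m) or (x of eye_3 in the frame of capsule_3 between -0.008 and 0.008 m and y of eye_3 in the frame of capsule_3 between -0.028 and 0.028 m and z of eye_3 in the frame of capsule_3 between 0.0925 and 0.1065 m) or (x of eye_4 in the frame of capsule_3 between -0.008 and 0.008 m and y of eye_4 in the frame of capsule_3 between -0.028 and 0.028 m and z of eye_4 in the frame of capsule_3 between 0.0925 and 0.1065 m)) and ((x of eye_1 in the frame of capsule_4 between -0.008 and 0.008 m and y of eye_1 in the frame of capsule_4 between -0.028 and 0.028 m and z of eye_1 in the frame of capsule_4 between 0.0925 and 0.1065 m) or (x of eye_2 in the frame of capsule_4 between -0.008 and 0.008 m and y of eye_2 in the frame of capsule_4 between -0.028 and 0.028 m and z of eye_2 in the frame of capsule_4 between 0.0925 and 0.1065 m) or (x of eye_3 in the frame of capsule_4 between -0.008 and 0.008 m and y of eye_3 in the frame of capsule_4 between -0.028 and 0.028 m and z of eye_3 in the frame of capsule_4 between 0.0925 and 0.1065 m) or (x of eye_4 in the frame of capsule_4 between -0.008 and 0.008 m and y of eye_4 in the frame of capsule_4 between -0.028 and 0.028 m and z of eye_4 in the frame of capsule_4 between 0.0925 and 0.1065 m)) and horizontal distance between cover_a and beaker_a below 0.006 m and z of cover_a in the frame of beaker_a between 0.069 and 0.0755 m and angle between the z axis of cover_a and the z axis of beaker_a, either way round below 0.06 rad and angle between each of beaker_a, beaker_b, beaker_c's own z axis and vertical below 0.06 rad and angle between each of cover_a, cover_b, cover_c's own z axis and vertical below 0.1 rad and linear speed of each of cover_a, cover_b, cover_c below 0.03 m/s and horizontal distance between cover_b and beaker_b below 0.006 m and z of cover_b in the frame of beaker_b between 0.069 and 0.0755 m and angle between the z axis of cover_b and the z axis of beaker_b, either way round below 0.06 rad and horizontal distance between cover_c and beaker_c below 0.006 m and z of cover_c in the frame of beaker_c between 0.069 and 0.0755 m and angle between the z axis of cover_c and the z axis of beaker_c, either way round below 0.06 rad); the robot touches nothing.
It fails at once if a bystander (bottle, jar, vial or spatula) is pushed more than 4 cm or tipped over (distance of any of amber_bottle, white_jar, vial, small_jar, spatula from where it was at the start of the episode above 0.04 m or angle between any of amber_bottle, white_jar, vial, small_jar's own z axis and vertical above 0.5 rad).
It fails at once if a beaker is tipped over (angle between any of beaker_a, beaker_b, beaker_c, beaker_d's own z axis and vertical above 0.6 rad).
Of capsule_1, capsule_2, capsule_3, capsule_4 only 3 to 4 are there at a start; the rules pass over those that are not, and their reading is None.
At some moment in a run one of cover_a, cover_b, cover_c may be knocked a few centimetres aside while the robot is not near it.
It also fails if it takes over 208 s, if anything falls off the work surface, if the arm or the gripper's body presses on something with over 40 N, if the wrist force passes 120 N, or if a joint passes its speed limit or range.

## Working session

There is one attempt and no reset: what is moved stays moved. The work goes in short steps, Python scripts to look and compute and a tool call to move; the robot and the scene stay as the last step left them, time stands still between calls to the robot, and variables do not carry over. Pictures are saved under pics/ and viewed, at most 14 in all, crops included, and the job is handed in when it is done.

Besides the shell and the picture viewer there is one more tool, called after ">>>" as name(argument=value, ...) on one line, values as JSON. apply_moves: Moves the arm, as the interface text tells. Its arguments: {"type":"object","properties":{"commands":{"type":"array"},"grip_force":{"type":"number"}},"required":["commands"]}

```bash
ls; mkdir -p pics; cat > h.py <<'E'
import numpy as np, cv2
from scipy.spatial.transform import Rotation as R
from cell import env, cams, spotter
def cam(n):
    p,d=cams.camera(n); return p,d,cams.camera_info(n)
def rot(o):
    o=np.array(o,float)
    return o if o.shape==(3,3) else R.from_rotvec(o).as_matrix()
def ray(ci,uv):
    uv=np.atleast_2d(np.array(uv,float))
    K=np.array([[ci['fx'],0,ci['cx']],[0,ci['fy'],ci['cy']],[0,0,1]])
    xd=(uv-[ci['cx'],ci['cy']])/[ci['fx'],ci['fy']]
    x=xd.copy()
    for _ in range(20): x=xd/(1+ci['k1']*(x**2).sum(1,keepdims=True))
    return np.c_[x,np.ones(len(x))]
def to_w(ci,uv,depth):
    r=ray(ci,uv)*np.atleast_1d(depth)[:,None]
    return r@rot(ci['orientation']).T+np.array(ci['eye'])
def at_z(ci,uv,z):
    r=ray(ci,uv)@rot(ci['orientation']).T; e=np.array(ci['eye'])
    return e+r*((z-e[2])/r[:,2])[:,None]
def proj(ci,P):
    c=(np.atleast_2d(P)-np.array(ci['eye']))@rot(ci['orientation'])
    x=c[:,:2]/c[:,2:]; x=x*(1+ci['k1']*(x**2).sum(1,keepdims=True))
    return x*[ci['fx'],ci['fy']]+[ci['cx'],ci['cy']]
def cloud(n):
    p,d,ci=cam(n); v,u=np.mgrid[0:400,0:640]
    P=to_w(ci,np.c_[u.ravel(),v.ravel()],d.ravel()).reshape(400,640,3)
    P[d==0]=np.nan
    return p,d,ci,P
def save(p,f,s=1.25): cv2.imwrite('pics/'+f,cv2.resize(cv2.cvtColor(p,cv2.COLOR_RGB2BGR),None,fx=s,fy=s))
E
python3 - <<'E'
from h import *
print(env.observe())
for n in('top','scene'):
    p,d,ci=cam(n); print(n,ci); save(p,n+'0.png')
E
```

```text
pics
{'time_s': 0.0, 'joint_pos': array([-8.70892099e-01,  3.59436834e-01,  1.10318571e-02, -3.31334233e-04,
       -1.22406988e+00, -2.88075458e-01]), 'qd': array([ 0.00089475,  0.00045905,  0.00082719,  0.0009425 , -0.00081662,
        0.00084635]), 'effort': array([-1.62929398e-03, -5.82717812e+01,  2.93046552e+01,  6.99687481e+00,
        6.84214581e-03, -1.89465595e-04]), 'position': array([ 270.00570006, -618.23251912,  291.18191407]), 'orientation': array([ 6.42056945e-01, -3.07474939e+00, -2.55301002e-03]), 'ft_force': array([-0.20088366,  0.43786015,  0.28182493]), 'moment': array([ 0.0369061 , -0.01360685,  0.02193774]), 'finger_force': 0.0, 'gripper_width': 87.39217997224863}
top {'fx': 479.9407776998847, 'fy': 479.9407776998847, 'cx': 313.9619542393819, 'cy': 199.28189072940017, 'k1': -0.03191922235621844, 'eye': array([2.82778617e+02, 2.36961647e-01, 1.29931506e+03]), 'orientation': array([-2.01370912,  2.20324987, -0.23461378])}
scene {'fx': 366.5653561156815, 'fy': 366.5653561156815, 'cx': 318.267054064377, 'cy': 202.7341846704867, 'k1': -0.04348776882094334, 'eye': array([1219.84799351, -341.75845439,  669.46142873]), 'orientation': array([-1.94785665, -1.1827251 ,  0.59355599])}
```

View pics/top0.png

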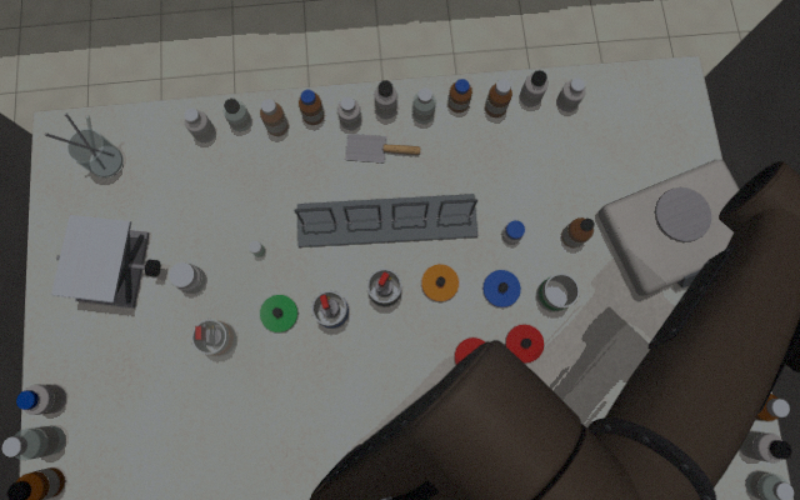

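View pics/scene0.png

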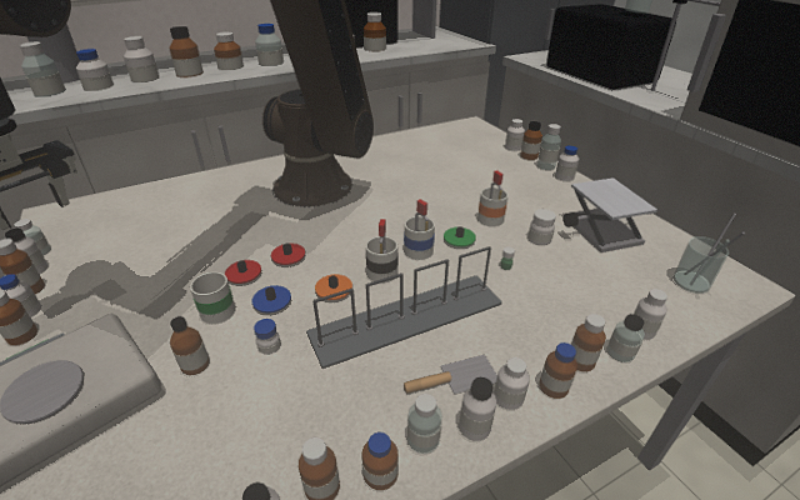

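The top view (shown at 1.25×) has the orange beaker at (212,337), blue at (331,310) and black at (385,288), each holding a capsule. The green beaker at (557,293) is empty. The covers are green at (279,313), orange at (440,282) and blue at (502,288). The red look-alikes at (470,352) and (525,343) stay put. The rack eyes run along row ~215, columns 315–457.

```bash
cat > meas.py <<'E'
from h import *
def meas(n='top',knob=True):
    p,d,ci,P=cloud(n)
    hsv=cv2.cvtColor(p,cv2.COLOR_RGB2HSV); H,S,V=[hsv[...,i].astype(int) for i in range(3)]
    z=P[...,2]
    cols={'green':(50,80),'blue':(100,125),'orange':(12,22)}
    out={}
    for c,(a,b) in cols.items():
        m=((H>=a)&(H<=b)&(S>140)&(V>60)).astype(np.uint8)
        k,l,st,ce=cv2.connectedComponentsWithStats(m)
        for i in range(1,k):
            if st[i,4]>250:
                w=l==i; zz=np.nanmedian(z[w])
                pts=np.argwhere(w)[:,::-1].astype(np.float32)
                (cx,cy),r=cv2.minEnclosingCircle(pts)
                print('cover',c,st[i,4],'z',zz.round(1),at_z(ci,[cx,cy],zz)[0].round(1),'cent',at_z(ci,ce[i],zz)[0].round(1))
    m=((((H<8)|(H>172))&(S>130)&(V>60))).astype(np.uint8)
    k,l,st,ce=cv2.connectedComponentsWithStats(m)
    for i in range(1,k):
        if st[i,4]>15:
            w=l==i; zz=z[w]
            print('red',st[i,4],ce[i].round(1),'z',np.nanpercentile(zz,[10,50,90]).round(1),P[ce[i][1].astype(int),ce[i][0].astype(int)].round(1))
    return p,d,ci,P
E
python3 - <<'E'
from meas import *
p,d,ci,P=meas()
np.savez('top0.npz',p=p,P=P)
z=P[...,2]
for nm,(u,v) in dict(orange=(212,337),blue=(331,310),black=(385,288),green=(557,293)).items():
    c=at_z(ci,[u/1.25,v/1.25],80)[0,:2]
    w=(np.hypot(P[...,0]-c[0],P[...,1]-c[1])<60)&(z>74)&(z<86)
    q=P[w][:,:2]
    from scipy.optimize import least_squares
    f=least_squares(lambda x:np.hypot(*(q-x).T)-34,c,loss='soft_l1',f_scale=2)
    print('beaker',nm,w.sum(),f.x.round(1),np.median(abs(f.fun)).round(2))
    t=(np.hypot(P[...,0]-c[0],P[...,1]-c[1])<60)&(z>128)
    if t.sum()>5:
        q=P[t]; r=cv2.minAreaRect(q[:,:2].astype(np.float32)); print('  tab',t.sum(),np.median(q,0).round(1),r)
# eyes
w=(z>110)&(z<135)&(P[...,0]>500)&(P[...,0]<800)&(abs(P[...,1])<400)
q=P[w]; vv,uu=np.nonzero(w)
for a in np.unique((uu//36)): pass
print(w.sum())
np.set_printoptions(suppress=True)
for e in range(1,5):
    print(e)
for k in ['eye_1']: print([ (round(x['confidence'],2),np.round(x['uv'],1),at_z(ci,x['uv'],122)[0].round(1)) for x in spotter.mark_of('top',k)])
print([ (round(x['confidence'],2),np.round(x['uv'],1),at_z(ci,x['uv'],5)[0].round(1)) for x in spotter.mark_of('top','capsule_1')])
# crops
def crop(u,v,h=24): return cv2.resize(p[int(v)-h:int(v)+h,int(u)-h:int(u)+h],(380,380),interpolation=cv2.INTER_CUBIC)
row=np.hstack([crop(212/1.25,335/1.25),crop(329/1.25,308/1.25)])
save(row,'crop1.png',1)
E
```

```text
cover green 408 z 14.2 [445.9 236.4  14.2] cent [443.7 225.5  14.2]
cover blue 601 z 14.4 [ 455.7 -247.    14.4] cent [ 455.9 -247.1   14.4]
cover orange 624 z 14.6 [ 480.5 -115.8   14.6] cent [ 480.2 -115.9   14.6]
red 50 [306.5 222.6] z [140.  143.  145.3] [479.7   5.9 145.1]
red 53 [259.1 240.7] z [124.  142.4 145. ] [446.8 123.6 139.2]
red 641 [419.9 274.1] z [11.4 14.4 17.8] [ 334.8 -275.5   35.4]
red 35 [158.5 265.9] z [140.9 143.3 145.5] [407.6 370.2 141.7]
red 244 [373.2 278.4] z [10.7 14.4 17.5] [ 336.3 -157.2   14.8]
beaker orange 154 [402.2 367.2] 1.11
  tab 70 [404.9 367.8 141.6] ((405.95758056640625, 369.1282043457031), (24.16341781616211, 12.37124252319336), 0.5313267111778259)
beaker blue 142 [438.3 121.1] 1.21
  tab 50 [443.4 123.1 142.4] ((443.93389892578125, 123.483642578125), (26.515541076660156, 9.56008243560791), 11.557950019836426)
beaker black 144 [474.1   6.2] 1.07
  tab 58 [477.7   6.5 143. ] ((478.37890625, 6.55352783203125), (12.23112678527832, 25.575075149536133), 53.0501823425293)
beaker green 156 [ 431.2 -356.8] 1.13
  tab 360 [ 379.1 -368.7  658.6] ((379.17877197265625, -373.3578796386719), (12.938172340393066, 52.70756912231445), 36.15170669555664)
294
1
2
3
4
[(0.84, array([325.4, 164.4]), array([627.6, -56.1, 122. ])), (0.81, array([292.4, 164.2]), array([635.7,  27.8, 122. ])), (0.56, array([369.5, 159.3]), array([ 631. , -169.7,  122. ]))]
[(0.77, array([308.5, 233.7]), array([470.9,   2.6,   5. ])), (0.75, array([264.6, 249.8]), array([437.9, 124.5,   5. ])), (0.59, array([178.1, 268.7]), array([407.7, 359.9,   5. ]))]
```

```bash
python3 - <<'E'
from h import *
p=np.load('top0.npz')['p']; s,_,ci=cam('scene')
def crop(p,u,v,h=20): return cv2.resize(p[int(v)-h:int(v)+h,int(u)-h:int(u)+h],(260,290),interpolation=cv2.INTER_CUBIC)
a=np.hstack([crop(p,165,267),crop(p,261,245),crop(p,307,228)])
sc=[proj(ci,q)[0] for q in([405,368,110],[442,123,110],[477,6.5,110])]
b=np.hstack([crop(s,u,v,22) for u,v in sc])
save(np.vstack([a,b]),'crop2.png',1)
E
```

```text
(no output)
```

View pics/crop2.png

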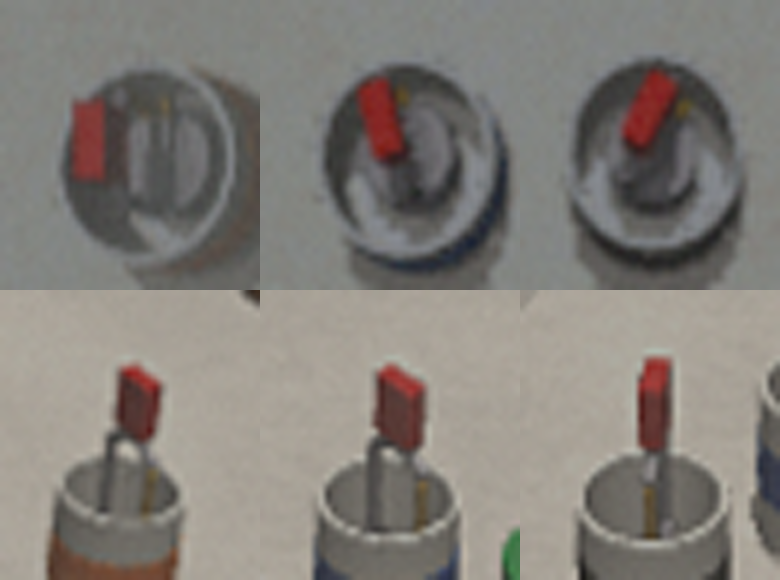

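Brass gates sit on the far side (+x, upward in the image) of all three hooks. So the yaws are about 0° for orange, +12° for blue and −37° for black, and every capsule can be hung from the robot side. Next I measure the rack.

```bash
python3 - <<'E'
from h import *
P=np.load('top0.npz')['P']; p=np.load('top0.npz')['p']
z=P[...,2]; X=P[...,0];Y=P[...,1]
w=(X>540)&(X<720)&(Y>-260)&(Y<260)
g=p.astype(int).sum(2)
pl=w&(z>5)&(z<16)&(g<330)
k,l,st,ce=cv2.connectedComponentsWithStats(pl.astype(np.uint8)); i=1+st[1:,4].argmax()
r=cv2.minAreaRect(P[l==i][:,:2].astype(np.float32)); print('plate',pl.sum(),st[i,4],r)
def clus(q):
    o=np.argsort(q[:,1]); q=q[o]
    for s in np.split(q,np.nonzero(np.diff(q[:,1])>18)[0]+1):
        if len(s)>6: 
            f=np.polyfit(s[:,1],s[:,0],1); print(len(s),s.mean(0).round(1),'y',s[:,1].min().round(1),s[:,1].max().round(1),'x at mid',np.polyval(f,(s[:,1].min()+s[:,1].max())/2).round(1),'slope',f[0].round(3))
q=P[w&(z>112)&(z<132)]; clus(q)
s,d,ci,Q=cloud('scene'); zz=Q[...,2]
w2=(Q[...,0]>560)&(Q[...,0]<700)&(abs(Q[...,1])<260)
print('scene');q=Q[w2&(zz>112)&(zz<132)]; clus(q)
pl=w2&(zz>5)&(zz<15)&(s.astype(int).sum(2)<330)
k,l,st,ce=cv2.connectedComponentsWithStats(pl.astype(np.uint8)); i=1+st[1:,4].argmax()
print('plate',st[i,4],cv2.minAreaRect(Q[l==i][:,:2].astype(np.float32)))
E
```

```text
plate 4309 4308 ((631.909912109375, -13.773483276367188), (399.33746337890625, 102.45596313476562), 88.15276336669922)
72 [ 626.3 -160.9  125. ] y -198.7 -124.0 x at mid 626.3 slope 0.028
71 [629.6 -61.4 124.5] y -98.9 -24.5 x at mid 629.6 slope 0.036
75 [632.8  38.4 124.7] y 0.8 75.1 x at mid 632.8 slope 0.031
72 [636.  136.3 124.3] y 100.7 171.6 x at mid 636.0 slope 0.036
scene
103 [ 626.9 -164.3  122.9] y -200.0 -126.0 x at mid 626.9 slope 0.037
90 [630.1 -62.4 122.9] y -100.3 -25.5 x at mid 630.1 slope 0.03
80 [633.1  35.8 123.1] y 0.1 72.5 x at mid 633.2 slope 0.021
78 [636.3 134.  122.4] y 98.2 173.4 x at mid 636.4 slope 0.041
plate 4154 ((631.7398681640625, -14.14013671875), (399.1688232421875, 101.164794921875), 88.2662582397461)
```

```bash
cat > plan.py <<'E'
from h import *
import sys
# usage: plan.py x y ztcp heading ; shift given in the present tool frame (do before roll)
t=[float(a) for a in sys.argv[1:]]
o=env.observe(); M=rot(o['orientation']); p=np.array(o['position'])
a=np.degrees(np.arctan2(M[1,0],M[0,0]))
s=(np.array(t[:3])-p)@M/10; roll=(a-t[3]+180)%360-180
print('t',round(o['time_s'],2),'pos',p.round(1),'head',a.round(1),'tilt',np.degrees(np.arccos(-M[2,2])).round(2),'w',round(o['gripper_width'],1),'F',np.round(o['ft_force'],1),'j',np.round(o['joint_pos'],2))
print('shift cm',s.round(2),'roll',roll.round(1),'| per row',max(1,int(np.ceil(np.linalg.norm(s)/6.2))))
E
python3 plan.py 478 6.5 290 143
```

```text
t 0.35 pos [ 270.1 -618.5  291.9] head -156.4 tilt 0.02 w 87.3 F [-0.2  0.6 -0.2] j [-0.87  0.36  0.01 -0.   -1.22 -0.29]
shift cm [-44.07  48.95   0.21] roll 60.6 | per row 11
```

>>> apply_moves(commands=[{"jaw": 0.3,"linear": [-4.0,4.45,0],"roll": 0},{"jaw": 0.3,"linear": [-4.0,4.45,0],"roll": 0},{"jaw": 0.3,"linear": [-4.0,4.45,0],"roll": 0},{"jaw": 0.3,"linear": [-4.0,4.45,0],"roll": 0},{"jaw": 0.3,"linear": [-4.0,4.45,0],"roll": 0},{"jaw": 0.3,"linear": [-4.0,4.45,0],"roll": 0},{"jaw": 0.3,"linear": [-4.0,4.45,0],"roll": 0},{"jaw": 0.3,"linear": [-4.0,4.45,0],"roll": 0},{"jaw": 0.3,"linear": [-4.0,4.45,0],"roll": 0},{"jaw": 0.3,"linear": [-4.0,4.45,0],"roll": 0},{"jaw": 0.3,"linear": [-4.0,4.45,0],"roll": 0}])

```text
time_s: 1.72
position: [477.7, 8.2, 292.7]
orientation: [-0.643, 3.074, 0.0]
ft_force: [-0.1, -0.5, -0.1]
gripper_width: 61.6
finger_force: 0.0
```

>>> apply_moves(commands=[{"jaw": 0.4,"linear": [0,0,0],"roll": 10.1},{"jaw": 0.4,"linear": [0,0,0],"roll": 10.1},{"jaw": 0.4,"linear": [0,0,0],"roll": 10.1},{"jaw": 0.4,"linear": [0,0,0],"roll": 10.1},{"jaw": 0.4,"linear": [0,0,0],"roll": 10.1},{"jaw": 0.4,"linear": [0,0,0],"roll": 10.1},{"jaw": 0.4,"linear": [0,0,0],"roll": 0},{"jaw": 0.4,"linear": [0,0,0],"roll": 0}])

```text
time_s: 2.72
position: [477.4, 6.1, 292.2]
orientation: [0.991, 2.981, 0.0]
ft_force: [0.6, 0.8, 0.3]
gripper_width: 52.7
finger_force: 0.0
```

```bash
python3 plan.py 478 6.5 180 143
```

```text
t 2.73 pos [477.4   6.1 292.2] head 143.2 tilt 0.01 w 52.7 F [0.6 0.8 0.3] j [ 0.43  0.03 -0.41  0.   -1.14 -2.64]
shift cm [-0.02  0.07 11.22] roll 0.2 | per row 2
```

>>> apply_moves(commands=[{"jaw": 0.4,"linear": [0,0,4.2],"roll": 0},{"jaw": 0.4,"linear": [0,0,4],"roll": 0},{"jaw": 0.4,"linear": [0,0,3],"roll": 0},{"jaw": 0.4,"linear": [0,0,0],"roll": 0},{"jaw": 1,"linear": [0,0,0],"roll": 0},{"jaw": 1,"linear": [0,0,0],"roll": 0},{"jaw": 1,"linear": [0,0,0],"roll": 0},{"jaw": 1,"linear": [0,0,0],"roll": 0},{"jaw": 1,"linear": [0,0,0],"roll": 0},{"jaw": 1,"linear": [0,0,0],"roll": 0}], grip_force=30)

```text
time_s: 3.98
position: [477.6, 6.3, 180.4]
orientation: [0.997, 2.979, 0.001]
ft_force: [-1.1, 0.7, 2.9]
gripper_width: 11.5
finger_force: 29.9
```

>>> apply_moves(commands=[{"jaw": 1,"linear": [0,0,-3],"roll": 0},{"jaw": 1,"linear": [0,0,-5],"roll": 0},{"jaw": 1,"linear": [0,0,-4],"roll": 0},{"jaw": 1,"linear": [0,0,0],"roll": -8.8},{"jaw": 1,"linear": [0,0,0],"roll": -8.8},{"jaw": 1,"linear": [0,0,0],"roll": -8.8},{"jaw": 1,"linear": [0,0,0],"roll": -8.8},{"jaw": 1,"linear": [0,0,0],"roll": 0},{"jaw": 1,"linear": [0,0,0],"roll": 0}])

```text
time_s: 5.1
position: [477.3, 6.1, 299.9]
orientation: [-0.055, -3.141, 0.0]
ft_force: [0.3, -0.2, -2.3]
gripper_width: 12.2
finger_force: 29.9
```

```bash
cat > tab.py <<'E'
# measure held capsule: red tab near TCP and beaker check; usage tab.py x y ztcp heading for plan
from h import *
p,d,ci,P=cloud('scene'); o=env.observe(); c=o['position']; print('tcp',np.round(c,1))
hsv=cv2.cvtColor(p,cv2.COLOR_RGB2HSV).astype(int)
m=((hsv[...,0]<8)|(hsv[...,0]>172))&(hsv[...,1]>110)&(hsv[...,2]>50)&(np.hypot(P[...,0]-c[0],P[...,1]-c[1])<60)&(P[...,2]>c[2]-110)
q=P[m]; print('red',m.sum(),np.median(q,0).round(1),np.percentile(q,2,0).round(1),np.percentile(q,98,0).round(1))
u,v=proj(ci,[c[0],c[1],c[2]-110])[0].astype(int)
h=45; save(p[max(0,v-h):v+h,u-h:u+h],'held%d.png'%int(o['time_s']*10),5)
print('held%d.png'%int(o['time_s']*10))
E
python3 tab.py; python3 plan.py 585 -63 216 178.2
```

```text
tcp [477.3   6.1 299.9]
red 47 [489.2   5.6 252.2] [476.8   1.  236.8] [491.8   9.9 263.6]
held51.png
t 5.15 pos [477.3   6.1 299.9] head 178.0 tilt 0.03 w 11.8 F [-0.9 -0.1 -2.3] j [ 0.43  0.02 -0.39 -0.   -1.15 -2.03]
shift cm [-11.    -6.54   8.39] roll -0.2 | per row 3
```

View pics/held51.png

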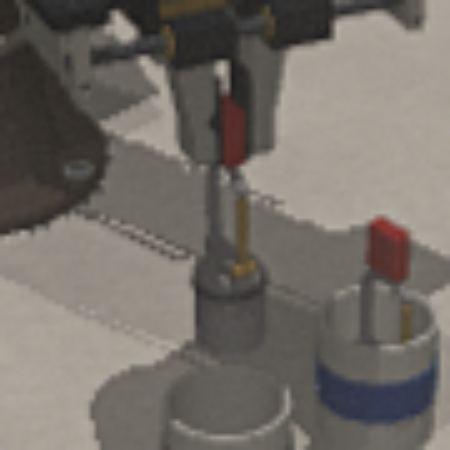

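>>> apply_moves(commands=[{"jaw": 1,"linear": [-4.0,-2.2,0],"roll": 0},{"jaw": 1,"linear": [-4.0,-2.2,2],"roll": 0},{"jaw": 1,"linear": [-3.0,-2.2,3],"roll": 0},{"jaw": 1,"linear": [0,0,3.4],"roll": -0.2},{"jaw": 1,"linear": [0,0,0],"roll": 0},{"jaw": 1,"linear": [0,0,0],"roll": 0}], grip_force=55)

```text
time_s: 5.9
position: [585.9, -63.1, 217.5]
orientation: [0.044, 3.14, -0.001]
ft_force: [0.1, 0.2, -1.8]
gripper_width: 11.6
finger_force: 55.0
```

```bash
python3 plan.py 630 -62 215 178.2
```

```text
t 5.9 pos [585.9 -63.1 217.5] head 178.4 tilt 0.07 w 11.6 F [ 0.1  0.2 -1.8] j [ 0.22  0.28 -0.29  0.   -1.01 -1.82]
shift cm [-4.41  0.24  0.25] roll 0.2 | per row 1
```

>>> apply_moves(commands=[{"jaw": 1,"linear": [-1.0,0.1,0.1],"roll": 0},{"jaw": 1,"linear": [-0.8,0.1,0.1],"roll": 0},{"jaw": 1,"linear": [-0.7,0,0],"roll": 0},{"jaw": 1,"linear": [-0.7,0,0],"roll": 0},{"jaw": 1,"linear": [-0.6,0,0],"roll": 0},{"jaw": 1,"linear": [-0.6,0,0],"roll": 0},{"jaw": 1,"linear": [0,0,0],"roll": 0},{"jaw": 1,"linear": [0,0,0],"roll": 0}])

```text
time_s: 6.9
position: [629.3, -62.5, 213.6]
orientation: [-0.044, -3.141, -0.0]
ft_force: [-1.9, 0.4, -5.8]
gripper_width: 12.0
finger_force: 55.0
```

```bash
python3 tab.py; python3 plan.py 630 -62 198.5 178.2
```

```text
tcp [629.3 -62.5 213.7]
red 58 [641.5 -62.8 168.9] [624.7 -67.7 150.8] [643.8 -58.4 177.9]
held69.png
t 6.95 pos [629.3 -62.5 213.7] head 178.4 tilt 0.02 w 11.4 F [ 0.1  0.1 -6.1] j [ 0.21  0.35 -0.19 -0.   -1.03 -1.81]
shift cm [-0.07  0.05  1.52] roll 0.2 | per row 1
```

>>> apply_moves(commands=[{"jaw": 1,"linear": [-0.05,0,0.4],"roll": 0},{"jaw": 1,"linear": [0,0,0.4],"roll": 0},{"jaw": 1,"linear": [0,0,0.4],"roll": 0},{"jaw": 1,"linear": [0,0,0.3],"roll": 0},{"jaw": 1,"linear": [0,0,0],"roll": 0},{"jaw": 1,"linear": [0,0,0],"roll": 0}])

```text
time_s: 7.7
position: [630.2, -62.5, 199.4]
orientation: [0.044, 3.141, 0.0]
ft_force: [0.0, 0.6, -2.1]
gripper_width: 12.1
finger_force: 55.0
```

```bash
python3 tab.py; python3 plan.py 630 -62 198 178.2
```

```text
tcp [630.1 -62.5 199.4]
red 58 [642.2 -62.7 153.4] [626.5 -68.6 135.8] [644.3 -57.6 163. ]
held77.png
t 7.75 pos [630.1 -62.5 199.4] head 178.4 tilt 0.04 w 11.9 F [-0.2 -0.3 -1.7] j [ 0.21  0.36 -0.21  0.   -1.   -1.81]
shift cm [0.01 0.05 0.14] roll 0.2 | per row 1
```

View pics/held77.png

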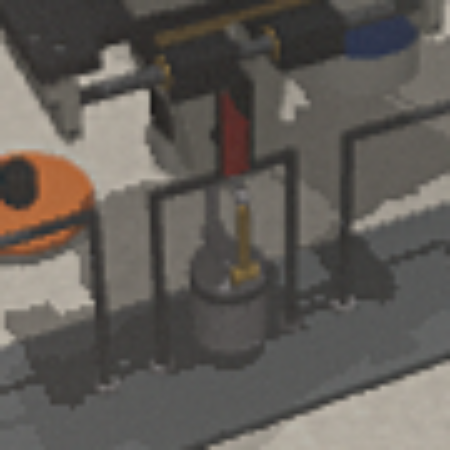

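>>> apply_moves(commands=[{"jaw": 1,"linear": [0,0,0.12],"roll": 0},{"jaw": 1,"linear": [0,0,0],"roll": 0},{"jaw": 0.8,"linear": [0,0,0],"roll": 0},{"jaw": 0.5,"linear": [0,0,0],"roll": 0},{"jaw": 0.5,"linear": [0,0,0],"roll": 0},{"jaw": 0.5,"linear": [0,0,0],"roll": 0},{"jaw": 0.5,"linear": [0,0,-2],"roll": 0},{"jaw": 0.5,"linear": [0,0,-4],"roll": 0},{"jaw": 0.5,"linear": [0,0,-4],"roll": 0},{"jaw": 0.5,"linear": [0,0,0],"roll": -6.6},{"jaw": 0.5,"linear": [0,0,0],"roll": -6.6},{"jaw": 0.5,"linear": [0,0,0],"roll": 0}])

```text
time_s: 9.25
position: [629.8, -62.5, 298.0]
orientation: [-0.316, 3.126, 0.0]
ft_force: [0.8, -0.4, 0.2]
gripper_width: 43.5
finger_force: 0.0
```

```bash
python3 plan.py 443.5 123.3 290 -168.4
```

```text
t 9.25 pos [629.8 -62.5 298. ] head -168.4 tilt 0.01 w 43.5 F [ 0.8 -0.4  0.2] j [ 0.21  0.29 -0.08 -0.   -1.21 -1.58]
shift cm [14.53 21.94  0.8 ] roll -0.0 | per row 5
```

>>> apply_moves(commands=[{"jaw": 0.5,"linear": [2.9,4.39,0],"roll": 0},{"jaw": 0.5,"linear": [2.9,4.39,0],"roll": 0},{"jaw": 0.5,"linear": [2.9,4.39,0],"roll": 0},{"jaw": 0.5,"linear": [2.9,4.39,0],"roll": 0},{"jaw": 0.5,"linear": [2.93,4.38,0],"roll": 0},{"jaw": 0.5,"linear": [0,0,0],"roll": 0},{"jaw": 0.5,"linear": [0,0,0],"roll": 0},{"jaw": 0.5,"linear": [0,0,4],"roll": 0},{"jaw": 0.5,"linear": [0,0,4],"roll": 0},{"jaw": 0.5,"linear": [0,0,3.7],"roll": 0},{"jaw": 0.5,"linear": [0,0,0],"roll": 0},{"jaw": 0.5,"linear": [0,0,0],"roll": 0}])

```text
time_s: 10.75
position: [444.6, 123.0, 182.0]
orientation: [-0.315, 3.125, -0.0]
ft_force: [-0.6, -0.1, 0.5]
gripper_width: 43.8
finger_force: 0.0
```

>>> apply_moves(commands=[{"jaw": 1,"linear": [0,0,0],"roll": 0},{"jaw": 1,"linear": [0,0,0],"roll": 0},{"jaw": 1,"linear": [0,0,0],"roll": 0},{"jaw": 1,"linear": [0,0,0],"roll": 0},{"jaw": 1,"linear": [0,0,0],"roll": 0},{"jaw": 1,"linear": [0,0,-3],"roll": 0},{"jaw": 1,"linear": [0,0,-5],"roll": 0},{"jaw": 1,"linear": [0,0,-4],"roll": 0},{"jaw": 1,"linear": [0,0,0],"roll": 6.7},{"jaw": 1,"linear": [0,0,0],"roll": 6.7},{"jaw": 1,"linear": [0,0,0],"roll": 0},{"jaw": 1,"linear": [0,0,0],"roll": 0}], grip_force=55)

```text
time_s: 12.25
position: [443.2, 123.1, 300.6]
orientation: [-0.045, -3.141, 0.001]
ft_force: [-0.2, 0.5, -2.3]
gripper_width: 11.5
finger_force: 55.0
```

```bash
python3 tab.py; python3 plan.py 585 39 215 178.2
```

```text
tcp [443.3 123.1 300.7]
red 42 [454.2 122.6 250.5] [445.1 117.1 235.2] [456.5 127.3 263.1]
held123.png
t 12.3 pos [443.3 123.1 300.7] head 178.3 tilt 0.04 w 11.8 F [ 0.2 -0.2 -2.4] j [ 0.7  -0.01 -0.43 -0.   -1.16 -2.3 ]
shift cm [-14.42  -7.99   8.56] roll 0.1 | per row 3
```

>>> apply_moves(commands=[{"jaw": 1,"linear": [-4.4,-2.4,0],"roll": 0},{"jaw": 1,"linear": [-4.4,-2.4,1],"roll": 0},{"jaw": 1,"linear": [-3.6,-2.2,2],"roll": 0},{"jaw": 1,"linear": [-2,-1,3],"roll": 0},{"jaw": 1,"linear": [0,0,2.5],"roll": 0.1},{"jaw": 1,"linear": [0,0,0],"roll": 0},{"jaw": 1,"linear": [0,0,0],"roll": 0}])

```text
time_s: 13.18
position: [585.2, 38.9, 216.9]
orientation: [0.05, 3.14, -0.0]
ft_force: [-0.8, 0.7, -1.7]
gripper_width: 11.8
finger_force: 55.0
```

```bash
python3 plan.py 633.3 37.5 215 178.2
```

```text
t 13.18 pos [585.2  38.9 216.9] head 178.2 tilt 0.05 w 11.8 F [-0.8  0.7 -1.7] j [ 0.4   0.27 -0.29  0.   -1.   -2.  ]
shift cm [-4.81  0.01  0.2 ] roll -0.0 | per row 1
```

>>> apply_moves(commands=[{"jaw": 1,"linear": [-1.1,0,0.1],"roll": 0},{"jaw": 1,"linear": [-0.9,0,0],"roll": 0},{"jaw": 1,"linear": [-0.8,0,0],"roll": 0},{"jaw": 1,"linear": [-0.7,0,0],"roll": 0},{"jaw": 1,"linear": [-0.7,0,0],"roll": 0},{"jaw": 1,"linear": [-0.6,0,0],"roll": 0},{"jaw": 1,"linear": [0,0,0],"roll": 0},{"jaw": 1,"linear": [0,0,0],"roll": 0}])

```text
time_s: 14.18
position: [632.7, 37.1, 214.4]
orientation: [-0.053, -3.141, -0.0]
ft_force: [-1.9, 0.9, -6.0]
gripper_width: 11.7
finger_force: 55.0
```

>>> apply_moves(commands=[{"jaw": 1,"linear": [0,0,0.4],"roll": 0},{"jaw": 1,"linear": [0,0,0.4],"roll": 0},{"jaw": 1,"linear": [0,0,0.4],"roll": 0},{"jaw": 1,"linear": [0,0,0.3],"roll": 0},{"jaw": 1,"linear": [0,0,0],"roll": 0},{"jaw": 1,"linear": [0,0,0],"roll": 0}])

```text
time_s: 14.92
position: [633.2, 37.1, 200.3]
orientation: [0.052, 3.14, 0.0]
ft_force: [-0.9, -0.0, -1.9]
gripper_width: 11.5
finger_force: 55.0
```

```bash
python3 tab.py; python3 plan.py 633.3 37.5 198.5 178.2
```

```text
tcp [633.1  37.1 200.3]
red 49 [644.7  36.1 152.3] [633.6  31.9 135.1] [645.9  41.7 162.9]
held149.png
t 14.97 pos [633.1  37.1 200.3] head 178.1 tilt 0.04 w 11.4 F [-0.7 -0.2 -2. ] j [ 0.37  0.36 -0.2   0.   -1.   -1.97]
shift cm [-0.02  0.04  0.18] roll -0.1 | per row 1
```

>>> apply_moves(commands=[{"jaw": 1,"linear": [0,0,0.15],"roll": 0},{"jaw": 1,"linear": [0,0,0],"roll": 0},{"jaw": 0.8,"linear": [0,0,0],"roll": 0},{"jaw": 0.5,"linear": [0,0,0],"roll": 0},{"jaw": 0.5,"linear": [0,0,0],"roll": 0},{"jaw": 0.5,"linear": [0,0,0],"roll": 0},{"jaw": 0.5,"linear": [0,0,-2],"roll": 0},{"jaw": 0.5,"linear": [0,0,-4],"roll": 0},{"jaw": 0.5,"linear": [0,0,-3.5],"roll": 0},{"jaw": 0.5,"linear": [0,0,0],"roll": -2.4},{"jaw": 0.5,"linear": [0,0,0],"roll": 0}])

```text
time_s: 16.35
position: [632.7, 37.1, 293.8]
orientation: [-0.013, 3.141, 0.001]
ft_force: [0.1, 1.1, 0.2]
gripper_width: 44.1
finger_force: 0.0
```

```bash
python3 tab.py; python3 plan.py 405 368 290 -179.5
```

```text
tcp [632.5  37.  293.2]
t 16.4 pos [632.5  37.  293.2] head -179.6 tilt 0.03 w 43.7 F [-0.5  0.4 -0.2] j [ 0.37  0.29 -0.08 -0.   -1.2  -1.93]
shift cm [22.5  33.27  0.33] roll -0.1 | per row 7
  return _methods._mean(a, axis=axis, dtype=dtype,
  ret = um.true_divide(
Traceback (most recent call last):
  File "tab.py", line 6, in <module>
    q=P[m]; print('red',m.sum(),np.median(q,0).round(1),np.percentile(q,2,0).round(1),np.percentile(q,98,0).round(1))
                                                        ~~~~~~~~~~~~~^^^^^^^
IndexError: index -1 is out of bounds for axis 0 with size 0
```

>>> apply_moves(commands=[{"jaw": 0.5,"linear": [3.2,4.75,0],"roll": 0},{"jaw": 0.5,"linear": [3.2,4.75,0],"roll": 0},{"jaw": 0.5,"linear": [3.2,4.75,0],"roll": 0},{"jaw": 0.5,"linear": [3.2,4.75,0],"roll": 0},{"jaw": 0.5,"linear": [3.2,4.75,0],"roll": 0},{"jaw": 0.5,"linear": [3.2,4.75,0],"roll": 0},{"jaw": 0.5,"linear": [3.3,4.75,0],"roll": 0},{"jaw": 0.5,"linear": [0,0,0],"roll": 0},{"jaw": 0.5,"linear": [0,0,0],"roll": 0},{"jaw": 0.5,"linear": [0,0,4],"roll": 0},{"jaw": 0.5,"linear": [0,0,4],"roll": 0},{"jaw": 0.5,"linear": [0,0,3.4],"roll": 0}])

```text
time_s: 17.9
position: [405.6, 366.0, 178.0]
orientation: [0.009, -3.141, 0.001]
ft_force: [0.2, 0.5, 0.0]
gripper_width: 43.5
finger_force: 0.0
```

>>> apply_moves(commands=[{"jaw": 0.5,"linear": [0,0,0],"roll": 0},{"jaw": 0.5,"linear": [0,0,0],"roll": 0},{"jaw": 1,"linear": [0,0,0],"roll": 0},{"jaw": 1,"linear": [0,0,0],"roll": 0},{"jaw": 1,"linear": [0,0,0],"roll": 0},{"jaw": 1,"linear": [0,0,0],"roll": 0},{"jaw": 1,"linear": [0,0,0],"roll": 0},{"jaw": 1,"linear": [0,0,0],"roll": 0}], grip_force=55)

```text
time_s: 18.9
position: [405.0, 367.9, 179.7]
orientation: [-0.014, 3.141, 0.001]
ft_force: [-1.2, 1.4, 2.6]
gripper_width: 11.8
finger_force: 54.9
```

>>> apply_moves(commands=[{"jaw": 1,"linear": [0,0,-3],"roll": 0},{"jaw": 1,"linear": [0,0,-5],"roll": 0},{"jaw": 1,"linear": [0,0,-4],"roll": 0},{"jaw": 1,"linear": [0,0,0],"roll": 2.2},{"jaw": 1,"linear": [0,0,0],"roll": 0},{"jaw": 1,"linear": [0,0,0],"roll": 0}])

```text
time_s: 19.65
position: [404.6, 367.2, 298.5]
orientation: [-0.046, -3.14, 0.003]
ft_force: [-0.6, 0.6, -2.7]
gripper_width: 11.8
finger_force: 54.9
```

```bash
python3 plan.py 588 138 215 178.2; python3 tab.py
```

```text
t 19.65 pos [404.6 367.2 298.5] head 178.3 tilt 0.12 w 11.8 F [-0.6  0.6 -2.7] j [ 1.1   0.14 -0.26 -0.   -1.17 -2.7 ]
shift cm [-19.01 -22.36   8.36] roll 0.1 | per row 5
tcp [404.7 367.3 298.5]
red 29 [415.5 364.8 249.4] [411.4 360.1 236.1] [417.9 371.1 260.8]
held197.png
```

>>> apply_moves(commands=[{"jaw": 1,"linear": [-3.8,-4.5,0],"roll": 0},{"jaw": 1,"linear": [-3.8,-4.5,0],"roll": 0},{"jaw": 1,"linear": [-3.8,-4.5,0],"roll": 0},{"jaw": 1,"linear": [-3.8,-4.5,1],"roll": 0},{"jaw": 1,"linear": [-3.8,-4.36,1.5],"roll": 0},{"jaw": 1,"linear": [0,0,3],"roll": 0},{"jaw": 1,"linear": [0,0,2.8],"roll": 0},{"jaw": 1,"linear": [0,0,0],"roll": 0},{"jaw": 1,"linear": [0,0,0],"roll": 0}])

```text
time_s: 20.82
position: [588.7, 138.8, 217.2]
orientation: [0.045, 3.141, -0.0]
ft_force: [-0.7, 0.8, -1.6]
gripper_width: 11.9
finger_force: 54.9
```

```bash
python3 plan.py 636.5 136.5 214 178.2
```

```text
t 20.82 pos [588.7 138.8 217.2] head 178.3 tilt 0.04 w 11.9 F [-0.7  0.8 -1.6] j [ 0.55  0.3  -0.25  0.   -1.02 -2.15]
shift cm [-4.79 -0.09  0.33] roll 0.1 | per row 1
```

>>> apply_moves(commands=[{"jaw": 1,"linear": [-1.1,-0.1,0.2],"roll": 0},{"jaw": 1,"linear": [-0.9,0,0],"roll": 0},{"jaw": 1,"linear": [-0.8,0,0],"roll": 0},{"jaw": 1,"linear": [-0.7,0,0],"roll": 0},{"jaw": 1,"linear": [-0.7,0,0],"roll": 0},{"jaw": 1,"linear": [-0.6,0,0],"roll": 0},{"jaw": 1,"linear": [0,0,0],"roll": 0},{"jaw": 1,"linear": [0,0,0],"roll": 0}])

```text
time_s: 21.82
position: [636.0, 136.0, 213.8]
orientation: [-0.047, -3.141, 0.0]
ft_force: [-1.6, -0.3, -7.0]
gripper_width: 11.8
finger_force: 54.9
```

>>> apply_moves(commands=[{"jaw": 1,"linear": [0,0,0.4],"roll": 0},{"jaw": 1,"linear": [0,0,0.4],"roll": 0},{"jaw": 1,"linear": [0,0,0.4],"roll": 0},{"jaw": 1,"linear": [0,0,0.3],"roll": 0},{"jaw": 1,"linear": [0,0,0],"roll": 0},{"jaw": 1,"linear": [0,0,0],"roll": 0}])

```text
time_s: 22.58
position: [636.5, 136.2, 199.8]
orientation: [0.047, 3.14, 0.0]
ft_force: [-0.6, 0.4, -1.5]
gripper_width: 11.9
finger_force: 54.9
```

```bash
python3 tab.py; python3 plan.py 636.3 136.5 198 178.2
```

```text
tcp [636.5 136.1 199.8]
red 37 [647.2 135.9 152.3] [639.3 130.9 137.5] [649.2 139.5 164.5]
held226.png
t 22.62 pos [636.5 136.1 199.8] head 178.3 tilt 0.05 w 11.6 F [ 0.  -0.1 -2.7] j [ 0.51  0.39 -0.17  0.   -1.02 -2.11]
shift cm [0.02 0.04 0.18] roll 0.1 | per row 1
```

Same signature as before. Release, rise, then re-measure all the covers and beakers and check the three hung capsules.

>>> apply_moves(commands=[{"jaw": 1,"linear": [0,0,0.15],"roll": 0},{"jaw": 1,"linear": [0,0,0],"roll": 0},{"jaw": 0.8,"linear": [0,0,0],"roll": 0},{"jaw": 0.5,"linear": [0,0,0],"roll": 0},{"jaw": 0.5,"linear": [0,0,0],"roll": 0},{"jaw": 0.5,"linear": [0,0,0],"roll": 0},{"jaw": 0.5,"linear": [0,0,-2],"roll": 0},{"jaw": 0.5,"linear": [0,0,-4],"roll": 0},{"jaw": 0.5,"linear": [0,0,-4],"roll": 0},{"jaw": 0.5,"linear": [0,0,0],"roll": 0},{"jaw": 0.5,"linear": [0,0,0],"roll": 0}])

```text
time_s: 24.0
position: [635.9, 136.0, 297.7]
orientation: [-0.047, -3.141, -0.001]
ft_force: [-0.6, 0.2, 0.2]
gripper_width: 43.6
finger_force: 0.0
```

```bash
python3 - <<'E'
from meas import *
from scipy.optimize import least_squares
p,d,ci,P=meas()
z=P[...,2]
for nm,c in dict(orange=(402,367),blue=(438,121),green=(431,-357)).items():
    w=(np.hypot(P[...,0]-c[0],P[...,1]-c[1])<55)&(z>74)&(z<86)
    q=P[w][:,:2]
    if len(q)>9:
        f=least_squares(lambda x:np.hypot(*(q-x).T)-34,c,loss='soft_l1',f_scale=2); print('beaker',nm,len(q),f.x.round(1))
s,_,cs=cam('scene')
u,v=proj(cs,[632,40,100])[0].astype(int)
print('scene');
save(s[v-75:v+75,u-110:u+110],'hung.png',3.5)
save(p,'top2.png')
E
python3 plan.py 445 226 270 178
```

```text
cover blue 591 z 14.5 [ 455.9 -247.4   14.5] cent [ 455.9 -247.3   14.5]
cover orange 622 z 14.5 [ 480.2 -115.5   14.5] cent [ 480.  -115.8   14.5]
red 46 [327.8 158.1] z [158.4 160.6 164.1] [632.6 -59.7 159.9]
red 44 [288.2 161.5] z [153.  160.  164.1] [632.6  37.  163.1]
red 50 [248.8 164.6] z [156.1 159.7 163.2] [634.2 136.  162.1]
red 663 [419.4 274.5] z [11.1 14.5 17.6] [ 334.9 -276.2   32.4]
red 667 [378.5 285.3] z [11.2 14.3 17.7] [ 316.3 -165.2   38.1]
beaker blue 142 [438.4 121.3]
beaker green 151 [ 431.2 -356.9]
scene
t 24.1 pos [635.7 135.9 296.8] head 178.3 tilt 0.11 w 43.6 F [-0.  -0.1 -0.5] j [ 0.51  0.32 -0.04 -0.   -1.22 -2.11]
shift cm [19.32  8.44  2.71] roll 0.3 | per row 4
```

View pics/hung.png

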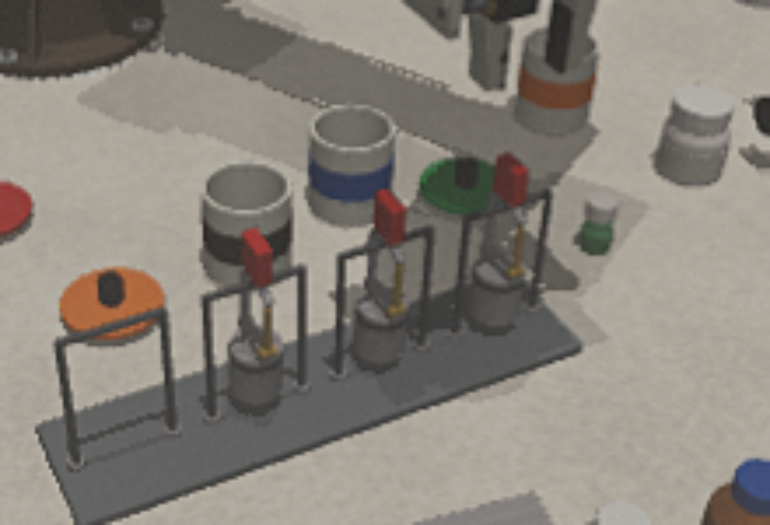

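View pics/top2.png

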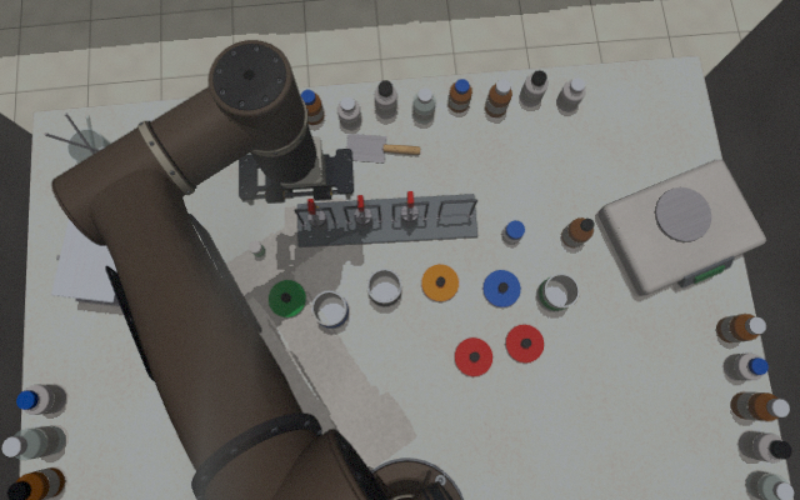

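All three capsules hang through the bars with their gates shut; the red tabs are at top-view pixels (312,203), (361,201) and (410,199). The green cover has been knocked to about (287,298). Next come the covers, with the gripper turned so its long body lies along x.

>>> apply_moves(commands=[{"jaw": 0.5,"linear": [0,0,0],"roll": -10.2},{"jaw": 0.5,"linear": [0,0,0],"roll": -10.2},{"jaw": 0.5,"linear": [0,0,0],"roll": -10.2},{"jaw": 0.5,"linear": [0,0,0],"roll": -10.2},{"jaw": 0.5,"linear": [0,0,0],"roll": -10.2},{"jaw": 0.5,"linear": [0,0,0],"roll": -10.2},{"jaw": 0.5,"linear": [0,0,0],"roll": -10.2},{"jaw": 0.5,"linear": [0,0,0],"roll": -10.2},{"jaw": 0.5,"linear": [0,0,0],"roll": -10.1},{"jaw": 0.5,"linear": [0,0,0],"roll": 0}])

```text
time_s: 25.35
position: [635.9, 135.9, 296.8]
orientation: [2.219, -2.222, -0.001]
ft_force: [-0.4, -0.2, -0.8]
gripper_width: 43.7
finger_force: 0.0
```

```bash
python3 plan.py 480.2 -115.7 250 -90
```

```text
t 25.35 pos [635.9 135.9 296.8] head -90.1 tilt 0.11 w 43.7 F [-0.4 -0.2 -0.8] j [ 0.51  0.32 -0.04 -0.   -1.22 -0.51]
shift cm [25.18 15.53  4.73] roll -0.1 | per row 5
```

>>> apply_moves(commands=[{"jaw": 0.5,"linear": [5,3.1,0],"roll": 0},{"jaw": 0.5,"linear": [5,3.1,0],"roll": 0},{"jaw": 0.5,"linear": [5,3.1,0],"roll": 0},{"jaw": 0.5,"linear": [5,3.1,0.9],"roll": 0},{"jaw": 0.5,"linear": [5.2,3.1,3.8],"roll": 0},{"jaw": 0.5,"linear": [0,0,0],"roll": 0},{"jaw": 0.5,"linear": [0,0,0],"roll": 0},{"jaw": 0.5,"linear": [0,0,0],"roll": 0}])

```text
time_s: 26.35
position: [486.0, -108.8, 256.2]
orientation: [-2.22, 2.222, -0.001]
ft_force: [-0.0, -0.7, 0.7]
gripper_width: 43.8
finger_force: 0.0
```

```bash
sed -i 's/S>140)&(V>60)/S>120)\&(V>30)/' meas.py; cat > m2.py <<'E'
from meas import *
from scipy.optimize import least_squares
p,d,ci,P=meas()
z=P[...,2]
for nm,c in dict(orange=(402,367),blue=(438,121),green=(431,-357)).items():
    w=(np.hypot(P[...,0]-c[0],P[...,1]-c[1])<55)&(z>74)&(z<86)
    q=P[w][:,:2]
    if len(q)>9:
        f=least_squares(lambda x:np.hypot(*(q-x).T)-34,c,loss='soft_l1',f_scale=2); print('beaker',nm,len(q),f.x.round(1))
E
python3 m2.py; python3 plan.py 480.2 -115.7 84 -90
```

```text
cover blue 623 z 14.6 [ 456.1 -247.5   14.6] cent [ 456.1 -247.1   14.6]
cover orange 332 z 85.5 [144.6 718.9  85.5] cent [143.5 712.5  85.5]
red 36 [248.2 162.9] z [ 84.  159.5 163.3] [639.9 135.9 160.2]
red 662 [419.4 274.5] z [11.2 14.2 17.7] [ 334.7 -275.4   36.1]
red 678 [378.4 285.3] z [11.2 14.2 17.6] [ 316.2 -164.7   41.8]
beaker orange 167 [402.  366.9]
beaker green 165 [ 431.  -356.7]
t 26.4 pos [ 485.9 -108.6  256.1] head -90.0 tilt 0.05 w 43.8 F [ 0.1 -0.6 -0.1] j [ 0.18  0.09 -0.42  0.   -1.05 -0.18]
shift cm [ 0.71  0.59 17.21] roll 0.0 | per row 3
```

>>> apply_moves(commands=[{"jaw": 0.5,"linear": [0.7,0.6,3],"roll": 0},{"jaw": 0.5,"linear": [0,0,5],"roll": 0},{"jaw": 0.5,"linear": [0,0,4],"roll": 0},{"jaw": 0.5,"linear": [0,0,3],"roll": 0},{"jaw": 0.5,"linear": [0,0,1.8],"roll": 0},{"jaw": 0.5,"linear": [0,0,0],"roll": 0},{"jaw": 0.5,"linear": [0,0,0],"roll": 0}], grip_force=30)

```text
time_s: 27.28
position: [479.9, -116.0, 88.5]
orientation: [-2.222, 2.22, -0.001]
ft_force: [0.1, 0.1, -0.4]
gripper_width: 44.1
finger_force: 0.0
```

```bash
python3 plan.py 480.2 -115.7 84 -90
```

```text
t 27.27 pos [ 479.9 -116.    88.5] head -90.0 tilt 0.06 w 44.1 F [ 0.1  0.1 -0.4] j [ 0.16  0.3  -0.63  0.   -0.64 -0.16]
shift cm [-0.03 -0.03  0.45] roll 0.0 | per row 1
```

>>> apply_moves(commands=[{"jaw": 0.5,"linear": [0,0,0.45],"roll": 0},{"jaw": 0.5,"linear": [0,0,0],"roll": 0},{"jaw": 1,"linear": [0,0,0],"roll": 0},{"jaw": 1,"linear": [0,0,0],"roll": 0},{"jaw": 1,"linear": [0,0,0],"roll": 0},{"jaw": 1,"linear": [0,0,0],"roll": 0},{"jaw": 1,"linear": [0,0,0],"roll": 0},{"jaw": 1,"linear": [0,0,-3],"roll": 0},{"jaw": 1,"linear": [0,0,-6],"roll": 0},{"jaw": 1,"linear": [0,0,-6],"roll": 0},{"jaw": 1,"linear": [0,0,0],"roll": 0},{"jaw": 1,"linear": [0,0,0],"roll": 0}], grip_force=40)

```text
time_s: 28.78
position: [478.5, -116.3, 233.0]
orientation: [-2.221, 2.222, 0.001]
ft_force: [0.2, 0.2, -1.7]
gripper_width: 18.9
finger_force: 40.0
```

```bash
python3 plan.py 402.1 367 230 -90
```

```text
t 28.77 pos [ 478.5 -116.3  233. ] head -90.0 tilt 0.04 w 18.9 F [ 0.2  0.2 -1.7] j [ 0.16  0.11 -0.47 -0.   -1.   -0.16]
shift cm [-48.33   7.66   0.33] roll -0.0 | per row 8
```

>>> apply_moves(commands=[{"jaw": 1,"linear": [-3,0.8,0],"roll": 0},{"jaw": 1,"linear": [-5,0.8,0],"roll": 0},{"jaw": 1,"linear": [-5.3,0.8,0],"roll": 0},{"jaw": 1,"linear": [-5.3,0.8,0],"roll": 0},{"jaw": 1,"linear": [-5.3,0.8,0],"roll": 0},{"jaw": 1,"linear": [-5.3,0.8,0],"roll": 0},{"jaw": 1,"linear": [-5.3,0.8,0],"roll": 0},{"jaw": 1,"linear": [-5.3,0.8,0],"roll": 0},{"jaw": 1,"linear": [-5.3,0.8,0],"roll": 0},{"jaw": 1,"linear": [-3.2,0.4,0],"roll": 0},{"jaw": 1,"linear": [0,0,0],"roll": 0},{"jaw": 1,"linear": [0,0,0],"roll": 0}])

```text
time_s: 30.28
position: [402.8, 365.6, 232.1]
orientation: [2.219, -2.22, 0.001]
ft_force: [-0.7, 0.1, -1.1]
gripper_width: 19.0
finger_force: 40.0
```

```bash
cat > m3.py <<'E'
# held cover: flange centre from the top & scene cameras by colour near the TCP
from h import *
import sys
col={'green':(45,85),'blue':(98,128),'orange':(8,24)}[sys.argv[1]]
o=env.observe(); c=o['position']; zf=c[2]-83+14
for n in('scene','top'):
    p,d,ci,P=cloud(n); hsv=cv2.cvtColor(p,cv2.COLOR_RGB2HSV).astype(int)
    m=(hsv[...,0]>=col[0])&(hsv[...,0]<=col[1])&(hsv[...,1]>110)&(hsv[...,2]>25)&(np.hypot(P[...,0]-c[0],P[...,1]-c[1])<70)&(abs(P[...,2]-zf)<12)
    q=P[m]
    if len(q)<30: print(n,len(q));continue
    t=q[abs(q[:,2]-np.median(q[:,2]))<4]
    (cx,cy),r=cv2.minEnclosingCircle(t[:,:2].astype(np.float32))
    print(n,len(q),'z med',np.median(q[:,2]).round(1),'expected',round(zf,1),'circle',round(cx,1),round(cy,1),'r',round(r,1),'tcp',c[:2].round(1))
E
python3 m3.py orange; python3 m2.py | grep -v red; python3 plan.py 402.1 367 157 -90
```

```text
scene 161 z med 162.9 expected 163.1 circle 405.0 364.5 r 40.4 tcp [402.8 365.6]
top 109 z med 163.2 expected 163.1 circle 401.9 360.3 r 37.4 tcp [402.8 365.6]
cover green 607 z 14.5 [476.  217.   14.5] cent [475.7 216.4  14.5]
cover blue 623 z 14.7 [ 456.1 -247.5   14.7] cent [ 456.1 -247.1   14.7]
beaker orange 71 [402.8 367.5]
beaker blue 143 [438.3 121.2]
beaker green 160 [ 431.1 -356.8]
t 30.43 pos [403.2 365.5 233.1] head -90.1 tilt 0.03 w 18.9 F [-0.  -0.  -0.2] j [ 1.1   0.19 -0.36 -0.   -1.02 -1.1 ]
shift cm [-0.16  0.11  7.61] roll -0.1 | per row 2
```

>>> apply_moves(commands=[{"jaw": 1,"linear": [-0.16,0.1,2],"roll": 0},{"jaw": 1,"linear": [0,0,3],"roll": 0},{"jaw": 1,"linear": [0,0,1],"roll": 0},{"jaw": 1,"linear": [0,0,0.5],"roll": 0},{"jaw": 1,"linear": [0,0,0.5],"roll": 0},{"jaw": 1,"linear": [0,0,0.5],"roll": 0},{"jaw": 1,"linear": [0,0,0],"roll": 0},{"jaw": 1,"linear": [0,0,0],"roll": 0}])

```text
time_s: 31.42
position: [402.1, 368.3, 158.5]
orientation: [-2.221, 2.221, 0.0]
ft_force: [0.3, -0.8, -1.3]
gripper_width: 18.7
finger_force: 40.0
```

```bash
python3 m3.py orange; python3 plan.py 402.1 367 156 -90
```

```text
scene 155 z med 89.4 expected 89.5 circle 405.3 365.1 r 38.7 tcp [402.1 368.3]
top 13
t 31.52 pos [402.1 368.4 158.5] head -90.0 tilt 0.03 w 18.9 F [ 0.1  0.5 -0.7] j [ 1.1   0.27 -0.45  0.   -0.85 -1.1 ]
shift cm [0.14 0.   0.25] roll -0.0 | per row 1
```

>>> apply_moves(commands=[{"jaw": 1,"linear": [0.1,0,0.2],"roll": 0},{"jaw": 1,"linear": [0,0,0],"roll": 0},{"jaw": 0.8,"linear": [0,0,0],"roll": 0},{"jaw": 0.5,"linear": [0,0,0],"roll": 0},{"jaw": 0.5,"linear": [0,0,0],"roll": 0},{"jaw": 0.5,"linear": [0,0,0],"roll": 0},{"jaw": 0.5,"linear": [0,0,-2],"roll": 0},{"jaw": 0.5,"linear": [0,0,-4],"roll": 0},{"jaw": 0.5,"linear": [0,0,-3],"roll": 0},{"jaw": 0.5,"linear": [0,0,0],"roll": 0},{"jaw": 0.5,"linear": [0,0,0],"roll": 0}])

```text
time_s: 32.9
position: [401.8, 367.0, 245.8]
orientation: [2.221, -2.221, -0.0]
ft_force: [0.0, 0.1, -0.2]
gripper_width: 43.8
finger_force: 0.0
```

```bash
python3 m3.py orange; python3 plan.py 475.9 216.7 160 -90
```

```text
scene 0
top 0
t 33.0 pos [401.7 366.7 245.2] head -90.0 tilt 0.1 w 43.7 F [ 0.6 -0.3  0.1] j [ 1.1   0.18 -0.34 -0.   -1.05 -1.1 ]
shift cm [14.99 -7.43  8.54] roll -0.0 | per row 4
```

>>> apply_moves(commands=[{"jaw": 0.5,"linear": [3.7,-1.8,0],"roll": 0},{"jaw": 0.5,"linear": [3.7,-1.8,0],"roll": 0},{"jaw": 0.5,"linear": [3.8,-1.9,0],"roll": 0},{"jaw": 0.5,"linear": [3.8,-1.9,3],"roll": 0},{"jaw": 0.5,"linear": [0,0,5],"roll": 0},{"jaw": 0.5,"linear": [0,0,0],"roll": 0},{"jaw": 0.5,"linear": [0,0,0],"roll": 0}])

```text
time_s: 33.88
position: [476.6, 217.8, 167.2]
orientation: [-2.222, 2.22, -0.001]
ft_force: [0.2, -0.1, 1.0]
gripper_width: 43.8
finger_force: 0.0
```

```bash
python3 plan.py 475.9 216.7 84 -90
```

```text
t 33.88 pos [476.6 217.8 167.2] head -89.9 tilt 0.04 w 43.8 F [ 0.2 -0.1  1. ] j [ 0.8   0.23 -0.49  0.   -0.85 -0.8 ]
shift cm [0.11 0.07 8.32] roll 0.1 | per row 2
```

>>> apply_moves(commands=[{"jaw": 0.5,"linear": [0.1,0.07,3],"roll": 0},{"jaw": 0.5,"linear": [0,0,3],"roll": 0},{"jaw": 0.5,"linear": [0,0,1.7],"roll": 0},{"jaw": 0.5,"linear": [0,0,0.4],"roll": 0},{"jaw": 0.5,"linear": [0,0,0],"roll": 0},{"jaw": 0.5,"linear": [0,0,0],"roll": 0},{"jaw": 1,"linear": [0,0,0],"roll": 0},{"jaw": 1,"linear": [0,0,0],"roll": 0},{"jaw": 1,"linear": [0,0,0],"roll": 0},{"jaw": 1,"linear": [0,0,0],"roll": 0},{"jaw": 1,"linear": [0,0,0],"roll": 0},{"jaw": 1,"linear": [0,0,0],"roll": 0}])

```text
time_s: 35.38
position: [475.3, 216.2, 85.4]
orientation: [2.221, -2.221, 0.0]
ft_force: [-2.1, -0.5, 4.6]
gripper_width: 18.8
finger_force: 40.0
```

>>> apply_moves(commands=[{"jaw": 1,"linear": [0,0,-3],"roll": 0},{"jaw": 1,"linear": [0,0,-6],"roll": 0},{"jaw": 1,"linear": [0,0,-6],"roll": 0},{"jaw": 1,"linear": [0,0,0],"roll": 0},{"jaw": 1,"linear": [0,0,0],"roll": 0}])

```text
time_s: 36.0
position: [475.0, 216.0, 234.9]
orientation: [-2.221, 2.222, 0.001]
ft_force: [0.2, 0.2, -1.6]
gripper_width: 18.6
finger_force: 40.0
```

```bash
python3 m3.py green; python3 plan.py 431.1 -356.8 230 -90; python3 m2.py | grep -v red
```

```text
scene 2
top 117 z med 163.3 expected 165.9 circle 471.8 207.8 r 36.1 tcp [475. 216.]
t 36.1 pos [474.7 215.7 233.8] head -90.0 tilt 0.15 w 19.0 F [-0.5  0.7 -2.4] j [ 0.8   0.16 -0.41 -0.   -1.01 -0.8 ]
shift cm [57.25  4.34  0.48] roll -0.0 | per row 10
cover blue 619 z 14.6 [ 456.2 -247.5   14.6] cent [ 456.1 -247.    14.6]
cover orange 718 z 86.3 [403.8 366.5  86.3] cent [404.3 367.2  86.3]
cover orange 311 z 85.9 [143.2 719.5  85.9] cent [143.2 712.6  85.9]
beaker orange 338 [405.5 368.2]
beaker blue 143 [438.3 121.2]
beaker green 160 [ 431.2 -356.9]
```

>>> apply_moves(commands=[{"jaw": 1,"linear": [3.5,0.36,0],"roll": 0},{"jaw": 1,"linear": [5.2,0.36,0],"roll": 0},{"jaw": 1,"linear": [5.4,0.36,0],"roll": 0},{"jaw": 1,"linear": [5.4,0.36,0],"roll": 0},{"jaw": 1,"linear": [5.4,0.36,0],"roll": 0},{"jaw": 1,"linear": [5.4,0.36,0],"roll": 0},{"jaw": 1,"linear": [5.4,0.36,0],"roll": 0},{"jaw": 1,"linear": [5.4,0.36,0],"roll": 0},{"jaw": 1,"linear": [5.4,0.36,0],"roll": 0},{"jaw": 1,"linear": [5.4,0.36,0],"roll": 0},{"jaw": 1,"linear": [3.4,0.36,0],"roll": 0},{"jaw": 1,"linear": [2.0,0.38,0],"roll": 0}])

```text
time_s: 37.65
position: [431.0, -358.5, 233.4]
orientation: [2.218, -2.223, -0.005]
ft_force: [-0.1, -0.2, -0.9]
gripper_width: 19.0
finger_force: 40.0
```

>>> apply_moves(commands=[{"jaw": 1,"linear": [0,0,0],"roll": 0},{"jaw": 1,"linear": [0,0,0],"roll": 0}])

```text
time_s: 37.9
position: [431.6, -356.4, 234.3]
orientation: [2.221, -2.221, -0.003]
ft_force: [1.0, 0.8, -0.4]
gripper_width: 18.7
finger_force: 40.0
```

```bash
python3 m3.py green; python3 plan.py 431.1 -356.8 159 -90
```

```text
scene 3
top 216 z med 163.2 expected 165.3 circle 433.3 -344.8 r 37.1 tcp [ 431.6 -356.4]
t 38.0 pos [ 431.9 -356.1  234.9] head -90.0 tilt 0.04 w 19.0 F [-0.3 -0.1 -0.8] j [-0.34  0.22 -0.33 -0.   -1.03  0.34]
shift cm [0.07 0.08 7.59] roll 0.0 | per row 2
```

>>> apply_moves(commands=[{"jaw": 1,"linear": [0.05,0.07,2],"roll": 0},{"jaw": 1,"linear": [0,0,3],"roll": 0},{"jaw": 1,"linear": [0,0,1],"roll": 0},{"jaw": 1,"linear": [0,0,0.5],"roll": 0},{"jaw": 1,"linear": [0,0,0.5],"roll": 0},{"jaw": 1,"linear": [0,0,0.5],"roll": 0},{"jaw": 1,"linear": [0,0,0],"roll": 0},{"jaw": 1,"linear": [0,0,0],"roll": 0}])

```text
time_s: 39.0
position: [431.3, -357.4, 160.5]
orientation: [-2.221, 2.221, -0.001]
ft_force: [0.3, -0.0, 0.1]
gripper_width: 19.1
finger_force: 40.0
```

```bash
python3 plan.py 431.1 -356.8 158 -90
```

```text
t 39.0 pos [ 431.3 -357.4  160.5] head -90.0 tilt 0.03 w 19.1 F [ 0.3 -0.   0.1] j [-0.34  0.29 -0.41  0.   -0.86  0.34]
shift cm [-0.06  0.02  0.25] roll -0.0 | per row 1
```

>>> apply_moves(commands=[{"jaw": 1,"linear": [-0.05,0,0.25],"roll": 0},{"jaw": 1,"linear": [0,0,0],"roll": 0},{"jaw": 0.8,"linear": [0,0,0],"roll": 0},{"jaw": 0.5,"linear": [0,0,0],"roll": 0},{"jaw": 0.5,"linear": [0,0,0],"roll": 0},{"jaw": 0.5,"linear": [0,0,0],"roll": 0},{"jaw": 0.5,"linear": [0,0,-2],"roll": 0},{"jaw": 0.5,"linear": [0,0,-4],"roll": 0},{"jaw": 0.5,"linear": [0,0,-3],"roll": 0},{"jaw": 0.5,"linear": [0,0,0],"roll": 0},{"jaw": 0.5,"linear": [0,0,0],"roll": 0}])

```text
time_s: 40.38
position: [430.9, -356.6, 247.3]
orientation: [-2.221, 2.222, 0.001]
ft_force: [-0.0, 0.4, -0.6]
gripper_width: 43.4
finger_force: 0.0
```

```bash
python3 m2.py | grep -v red; python3 plan.py 456.1 -247.2 160 -90
```

```text
cover orange 347 z 86.5 [404.7 371.9  86.5] cent [405.6 384.5  86.5]
cover orange 328 z 85.5 [143.7 718.7  85.5] cent [143.3 712.1  85.5]
beaker orange 325 [404.2 367.8]
beaker blue 140 [438.4 121.3]
beaker green 128 [ 435.5 -343.4]
t 40.42 pos [ 430.7 -356.5  246.9] head -90.0 tilt 0.08 w 43.9 F [0.3 0.6 0. ] j [-0.34  0.2  -0.31 -0.   -1.06  0.34]
shift cm [-10.93  -2.55   8.69] roll -0.0 | per row 3
```

>>> apply_moves(commands=[{"jaw": 0.5,"linear": [-3.6,-0.85,0],"roll": 0},{"jaw": 0.5,"linear": [-3.6,-0.85,0],"roll": 0},{"jaw": 0.5,"linear": [-3.7,-0.85,0],"roll": 0},{"jaw": 0.5,"linear": [0,0,4],"roll": 0},{"jaw": 0.5,"linear": [0,0,4],"roll": 0},{"jaw": 0.5,"linear": [0,0,0],"roll": 0},{"jaw": 0.5,"linear": [0,0,0],"roll": 0}])

```text
time_s: 41.3
position: [457.2, -248.1, 168.5]
orientation: [2.221, -2.221, 0.001]
ft_force: [-0.3, 0.3, 1.4]
gripper_width: 43.9
finger_force: 0.0
```

```bash
python3 m2.py | grep -v red; python3 plan.py 456.1 -247.2 84.5 -90; python3 - <<'E'
from h import *
p,_,ci=cam('scene'); u,v=proj(ci,[450,-280,40])[0].astype(int)
save(p[max(0,v-60):v+60,max(0,u-90):u+90],'blue.png',4)
E
```

```text
cover green 603 z 86.4 [ 430.3 -353.3   86.4] cent [ 426.7 -355.3   86.4]
cover blue 287 z 14.7 [ 457.3 -241.9   14.7] cent [ 459.1 -228.8   14.7]
cover orange 349 z 86.4 [404.7 372.   86.4] cent [405.6 384.4  86.4]
cover orange 323 z 85.6 [142.5 719.5  85.6] cent [143.2 712.4  85.6]
beaker orange 346 [403.1 369.3]
beaker blue 141 [438.3 121.4]
beaker green 265 [ 430.8 -354.8]
t 41.35 pos [ 457.5 -248.2  169. ] head -90.0 tilt 0.09 w 44.0 F [-0.3  1.   0.3] j [-0.12  0.22 -0.49  0.   -0.85  0.12]
shift cm [-0.1   0.15  8.45] roll 0.0 | per row 2
```

View pics/blue.png

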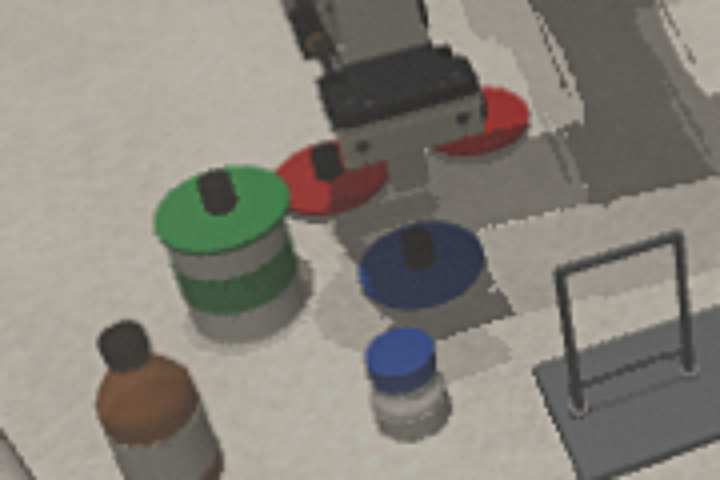

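The green cover sits level on its beaker (~(220,210) in the crop). The blue cover at (420,265) hasn't moved, so I take it next.

>>> apply_moves(commands=[{"jaw": 0.5,"linear": [-0.1,0.14,3],"roll": 0},{"jaw": 0.5,"linear": [0,0,3],"roll": 0},{"jaw": 0.5,"linear": [0,0,1.7],"roll": 0},{"jaw": 0.5,"linear": [0,0,0.6],"roll": 0},{"jaw": 0.5,"linear": [0,0,0],"roll": 0},{"jaw": 0.5,"linear": [0,0,0],"roll": 0},{"jaw": 1,"linear": [0,0,0],"roll": 0},{"jaw": 1,"linear": [0,0,0],"roll": 0},{"jaw": 1,"linear": [0,0,0],"roll": 0},{"jaw": 1,"linear": [0,0,0],"roll": 0},{"jaw": 1,"linear": [0,0,0],"roll": 0},{"jaw": 1,"linear": [0,0,0],"roll": 0}])

```text
time_s: 42.9
position: [455.3, -246.8, 84.9]
orientation: [2.221, -2.222, 0.0]
ft_force: [-2.4, 1.2, 4.9]
gripper_width: 19.1
finger_force: 40.0
```

>>> apply_moves(commands=[{"jaw": 1,"linear": [0,0,-3],"roll": 0},{"jaw": 1,"linear": [0,0,-6],"roll": 0},{"jaw": 1,"linear": [0,0,-6],"roll": 0},{"jaw": 1,"linear": [0,0,0],"roll": 0},{"jaw": 1,"linear": [0,0,0],"roll": 0}])

```text
time_s: 43.52
position: [454.9, -246.6, 234.4]
orientation: [-2.221, 2.222, 0.0]
ft_force: [0.1, 0.2, -1.3]
gripper_width: 18.8
finger_force: 40.0
```

```bash
python3 m3.py blue; python3 plan.py 438.3 121.2 230 -90
```

```text
scene 22
top 143 z med 163.4 expected 165.4 circle 451.1 -238.6 r 37.3 tcp [ 454.9 -246.6]
t 43.62 pos [ 454.5 -246.6  233.3] head -90.0 tilt 0.15 w 19.2 F [-0.1  0.2 -0.3] j [-0.12  0.15 -0.42 -0.   -1.01  0.12]
shift cm [-36.78   1.64   0.36] roll -0.0 | per row 6
```

>>> apply_moves(commands=[{"jaw": 1,"linear": [-3.5,0.2,0],"roll": 0},{"jaw": 1,"linear": [-5.2,0.2,0],"roll": 0},{"jaw": 1,"linear": [-5.2,0.2,0],"roll": 0},{"jaw": 1,"linear": [-5.2,0.2,0],"roll": 0},{"jaw": 1,"linear": [-5.2,0.2,0],"roll": 0},{"jaw": 1,"linear": [-5.2,0.2,0],"roll": 0},{"jaw": 1,"linear": [-4.2,0.2,0],"roll": 0},{"jaw": 1,"linear": [-3.1,0.2,0],"roll": 0},{"jaw": 1,"linear": [0,0,0],"roll": 0},{"jaw": 1,"linear": [0,0,0],"roll": 0},{"jaw": 1,"linear": [0,0,0],"roll": 0}])

```text
time_s: 45.0
position: [439.2, 120.4, 234.2]
orientation: [2.219, -2.222, -0.0]
ft_force: [0.2, -1.1, -0.8]
gripper_width: 19.1
finger_force: 40.0
```

```bash
python3 m3.py blue; python3 plan.py 438.3 121.2 158.5 -90
```

```text
scene 15
top 83 z med 163.3 expected 165.2 circle 434.2 109.6 r 37.2 tcp [439.2 120.4]
t 45.1 pos [439.3 120.4 234.5] head -90.1 tilt 0.03 w 18.9 F [-0.2 -0.6 -1.3] j [ 0.7   0.04 -0.54  0.   -0.99 -0.7 ]
shift cm [-0.08  0.1   7.6 ] roll -0.1 | per row 2
```

>>> apply_moves(commands=[{"jaw": 1,"linear": [-0.08,0.1,2],"roll": 0},{"jaw": 1,"linear": [0,0,3],"roll": 0},{"jaw": 1,"linear": [0,0,1],"roll": 0},{"jaw": 1,"linear": [0,0,0.5],"roll": 0},{"jaw": 1,"linear": [0,0,0.5],"roll": 0},{"jaw": 1,"linear": [0,0,0.5],"roll": 0},{"jaw": 1,"linear": [0,0,0],"roll": 0},{"jaw": 1,"linear": [0,0,0],"roll": 0}])

```text
time_s: 46.1
position: [438.5, 122.1, 160.0]
orientation: [-2.221, 2.221, -0.0]
ft_force: [-0.2, -0.2, -0.7]
gripper_width: 19.1
finger_force: 40.0
```

```bash
python3 plan.py 438.3 121.2 157.5 -90
```

```text
t 46.1 pos [438.5 122.1 160. ] head -90.0 tilt 0.02 w 19.1 F [-0.2 -0.2 -0.7] j [ 0.71  0.13 -0.64  0.   -0.8  -0.71]
shift cm [0.09 0.02 0.25] roll 0.0 | per row 1
```

>>> apply_moves(commands=[{"jaw": 1,"linear": [0.05,0,0.25],"roll": 0},{"jaw": 1,"linear": [0,0,0],"roll": 0},{"jaw": 0.8,"linear": [0,0,0],"roll": 0},{"jaw": 0.5,"linear": [0,0,0],"roll": 0},{"jaw": 0.5,"linear": [0,0,0],"roll": 0},{"jaw": 0.5,"linear": [0,0,0],"roll": 0},{"jaw": 0.5,"linear": [0,0,-2],"roll": 0},{"jaw": 0.5,"linear": [0,0,-4],"roll": 0},{"jaw": 0.5,"linear": [0,0,-5],"roll": 0},{"jaw": 0.5,"linear": [0,0,-3],"roll": 0}])

```text
time_s: 47.35
position: [438.8, 121.7, 299.8]
orientation: [-2.22, 2.219, -0.001]
ft_force: [1.1, 0.2, -1.8]
gripper_width: 43.6
finger_force: 0.0
```

>>> apply_moves(commands=[{"jaw": 0.5,"linear": [4,0,0],"roll": 0},{"jaw": 0.5,"linear": [5,0,0],"roll": 0},{"jaw": 0.5,"linear": [5,0,0],"roll": 0},{"jaw": 0.5,"linear": [5,0,0],"roll": 0},{"jaw": 0.5,"linear": [5,0,0],"roll": 0},{"jaw": 0.5,"linear": [4,0,0],"roll": 0},{"jaw": 0.5,"linear": [0,0,0],"roll": 0},{"jaw": 0.5,"linear": [0,0,0],"roll": 0}])

```text
time_s: 48.35
position: [438.2, -158.5, 297.1]
orientation: [2.22, -2.223, -0.0]
ft_force: [0.4, -0.6, -0.1]
gripper_width: 44.0
finger_force: 0.0
```

```bash
python3 m2.py; python3 - <<'E'
from h import *
s,_,cs=cam('scene'); save(s,'final.png')
print(env.observe()['position'],env.observe()['qd'].round(3))
E
```

```text
cover green 710 z 86.4 [ 431.6 -354.1   86.4] cent [ 432.6 -354.    86.4]
cover orange 359 z 86.2 [405.1 371.9  86.2] cent [406.  383.8  86.2]
cover orange 321 z 85.8 [142.7 719.4  85.8] cent [143.6 712.7  85.8]
red 49 [327.8 158.4] z [158.4 161.1 164.1] [631.6 -59.6 163. ]
red 47 [288.  161.3] z [152.3 160.8 163.3] [633.5  37.1 160.3]
red 45 [248.2 163.8] z [138.1 160.3 163.3] [637.1 136.  160.9]
red 666 [419.4 274.6] z [11.1 14.4 17.6] [ 334.7 -275.    37.8]
red 672 [378.5 285.2] z [11.1 14.2 17.7] [ 316.3 -165.1   38.7]
beaker orange 341 [404.6 367. ]
beaker blue 43 [443.5 118.9]
beaker green 339 [ 434.3 -354.6]
[ 438.36475285 -157.82917706  297.2777105 ] [ 0.01  -0.002  0.001  0.002 -0.001  0.002]
```

View pics/final.png

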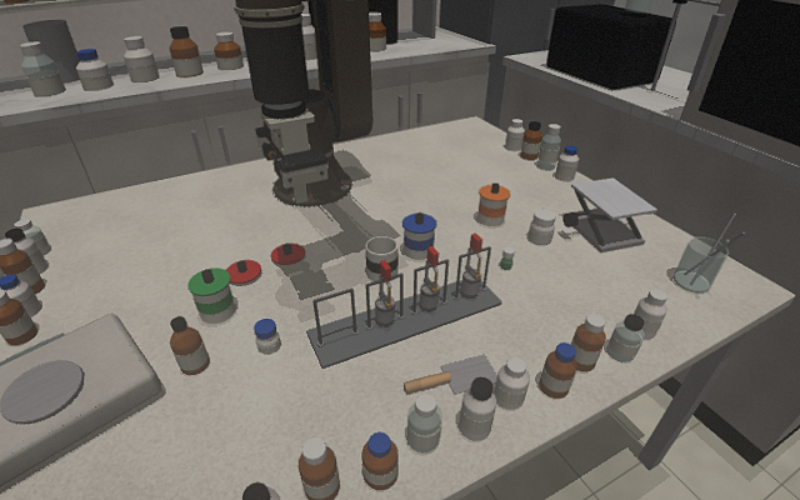

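The final view shows all three covers seated (green at (210,285), blue at (419,225), orange at (494,192)) and three capsules hanging. I fit planes to the flanges for a last level check, then hand in.

```bash
python3 - <<'E'
from h import *
p,d,ci,P=cloud('scene'); hsv=cv2.cvtColor(p,cv2.COLOR_RGB2HSV).astype(int); ok=True
for n,(c,h) in dict(blue=((438,121),(98,128)),green=((431,-357),(45,85)),orange=((402,367),(5,24))).items():
    m=(np.hypot(P[...,0]-c[0],P[...,1]-c[1])<42)&(hsv[...,0]>=h[0])&(hsv[...,0]<=h[1])&(hsv[...,1]>90)&(P[...,2]>75)&(P[...,2]<100)
    q=P[m]; A=np.c_[q[:,:2]-c,np.ones(len(q))]; f=np.linalg.lstsq(A,q[:,2],rcond=None)[0]
    print(n,m.sum(),'z',f[2].round(1),'slope',np.hypot(*f[:2]).round(3)); ok&=abs(f[2]-86)<2.5 and np.hypot(*f[:2])<.06
print(ok)
if ok: print(env.sign_off())
E
```

```text
blue 269 z 86.5 slope 0.012
green 422 z 86.4 slope 0.009
orange 216 z 86.7 slope 0.028
True
the job is handed in; nothing more can be done
None
```

Job handed in after about 48 s of robot time: the three capsules present hang on eyes with their gates shut, and the blue, green and orange covers sit level on their own beakers; sign-off returned no verdict.

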